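Put three round bars back on their own V-cradles

TASK

The three round steel bars were put back on the wrong V-cradles: move each one so that it lies centred along and seated in the two Vs of the cradle whose rectangular base plate is as long as the bar itself. Only the spare cradle on the round base is free, for use on the way; leave it empty, and never lay a bar on the bench, where it would roll away. Leave the timer, the small bottle and the black plug where they stand.

Things in the scene. Friction and masses are not known exactly. Their poses are not given: they have to be found in the camera images.
- short_bar: loose plain round stainless bar, the shortest of three, 22 mm diameter, 96 mm long, about 0.20 kg (varies). Origin at its middle on its axis; x runs along the bar (it may be rolled about x). At the start it lies on a cradle of another length; seated in any cradle its axis is level, 41.5 mm above the bench.
- medium_bar: loose plain round stainless bar, the middle one of three, 22 mm diameter, 128 mm long, about 0.27 kg (varies). Origin at its middle on its axis; x runs along the bar (it may be rolled about x). At the start it lies on a cradle of another length; seated in any cradle its axis is level, 41.5 mm above the bench.
- long_bar: loose plain round stainless bar, the longest of three, 22 mm diameter, 160 mm long, about 0.34 kg (varies). Origin at its middle on its axis; x runs along the bar (it may be rolled about x). At the start it lies on a cradle of another length; seated in any cradle its axis is level, 41.5 mm above the bench.
- short_cradle: fixed cradle: rectangular pale aluminium plate 96 mm long (along x), 50 wide, 8 thick, with two black V supports 9 mm thick centred at x = +32 and -32 mm; 55 mm open between them for fingers. V: 45 degree flanks, bottom 26, tips 42 mm above the bench, tips 31 mm apart. A seated bar lies along x, axis 41.5 mm above the bench. Origin on the bench under the plate's centre, z up.
- medium_cradle: fixed cradle: rectangular pale aluminium plate 128 mm long (along x), 50 wide, 8 thick, with two black V supports 9 mm thick centred at x = +32 and -32 mm; 55 mm open between them for fingers. V: 45 degree flanks, bottom 26, tips 42 mm above the bench, tips 31 mm apart. A seated bar lies along x, axis 41.5 mm above the bench. Origin on the bench under the plate's centre, z up.
- long_cradle: fixed cradle: rectangular pale aluminium plate 160 mm long (along x), 50 wide, 8 thick, with two black V supports 9 mm thick centred at x = +32 and -32 mm; 55 mm open between them for fingers. V: 45 degree flanks, bottom 26, tips 42 mm above the bench, tips 31 mm apart. A seated bar lies along x, axis 41.5 mm above the bench. Origin on the bench under the plate's centre, z up.
- round_cradle: spare cradle screwed to the bench, empty at the start: the same two black V supports at x = +32 and -32 mm, same heights, but on a round pale aluminium base disc of 110 mm diameter, 8 mm thick. Origin on the bench under the disc's centre; a bar lies along its x; holds a bar of any length.
- bench_timer: bystander: white wedge-shaped bench timer with a display, 42x66x50 mm, loose; origin under its centre. Leave alone.
- oil_vial_1: bystander: small pale bottle with a white cap, 28 mm diameter, 57 mm tall, loose; origin under its centre. Leave alone.
- allen_cap: bystander: black round foam plug, 41 mm diameter, 21 mm tall, loose; origin under its centre. Leave alone. (Fixed equipment to the left of the work, y above 0, stands tall: swing over it with the TCP at 0.4 m or so.)

How it is judged:
By the outcome, as a careful person would: the job done as asked, in the order asked, and still so for the second after the job is handed in, with the robot touching nothing.
It also fails if it takes over 90 s, if anything falls off the work surface, if the arm or the gripper's body presses on something with over 40 N, if the wrist force passes 120 N, or if a joint passes its speed limit or range.

ROBOT

A 7-joint arm with a two-finger parallel gripper is mounted at the origin on a cart in front of the work surface, level with it; the furniture and walls round the work are solid. World frame = base frame: x ahead of the robot, y to its left, z up, the work surface at z = 0. Lengths are in m, angles in rad, forces in N, time in s.
With the tool pointing down it reaches from about 0.4 to 0.85 m from the base axis. Payload 10.4 kg.
Tool frame: the origin (TCP) lies between the finger pads, 19 mm behind the fingertips; this is the grasp point; x points along the fingers, y is the direction in which the jaws open and shut, and the axes are right-handed (so a half turn about x gives the same grasp; the last joint's range is limited). The gripper opens to 87 mm and grips with 3 to 60 N. Pads are 19 mm wide; open, the fingers measure 117 mm over their backs; the gripper's body (75 mm by 190 mm) begins 51 mm behind the grasp point.
Start: joints at [-1.353, 0.332, -0.065, 1.46, 0.022, 1.35, -0.088], TCP at [0.149, 0.607, 0.241] pointing down, gripper open.
Joint ranges: [-2.6, 2.6], [-0.5, 2.12], [-1.47, 1.34], [0.16, 2.42], [-1.27, 4.41], [0.06, 2.06], [-2.6, 2.6]. Speed limits (rad/s): [2.22, 2.22, 2.79, 2.79, 3.14, 3.14, 3.14].

INTERFACE

Orientations are given as a unit quaternion [x, y, z, w].
In Python, from bench import r, optics, close_job gives the robot as it stands.
- The arm moves only by the shell command python3 -m inch 'ROWS' [OPENING] [FORCE]. ROWS is JSON, a list of rows, each an object with "translation": the shift along the tool's x, y, z in cm, a list of three; "spin": the turn about the tool's x in degrees. In form: [{"translation": [tx, ty, tz], "spin": spin}, ...]. A call has 1 to 20 rows; each row shifts and turns the pose as measured when the row begins, along the tool's axes as they then stand; what a row does not reach is not made up. A row lasts 1/8 s, in which the tool goes at most 62.5 mm and 10.7 degrees, less where a joint would pass 70% of its speed; a pose out of reach is approached as far as the arm can. A call is refused whole if a number of a shift passes 6.25 or a number of a turn 10.7, either way. A call with a gripper value outside its range is refused whole. OPENING is the closure, from 0 (fully open) to 1 (shut), set as the call begins (- or left out, the last holds). The fingers move at their own pace and stop on an object; FORCE is the grip in N (left out, the last holds). Time passes only in rows, so rows that do not move let the fingers close. It gives the time, the measured TCP pose, the force and the opening at its end, in the units of the state.
- r.read_state(): the state, without advancing time (a new reading comes with each control period).
- optics.camera(name): name is "side" or "top" or "wrist"; returns the picture (384x512x3 uint8, red, green, blue); there is no depth.
- optics.camera_model(name): a dict with "camera_matrix" (3x3 intrinsics, pixels), "world_from_camera" (4x4, takes a point from camera to world coordinates); the wrist camera has in their place "tool_from_camera" (4x4, takes a point from camera to tool coordinates, whose origin is the TCP and whose axes are the tool frame's). Camera axes: x right, y down, z forward; pixel columns grow to the right and rows downward; lengths in m; the calibration is good to about 2 mm. A picture is of the moment at which its call begins: read the wrist's pose just before it. camera_model takes no time and is no camera call.
- close_job(): hands the job in, once; it reports no verdict.
The state is a dict: "time": time; "joint_positions": joint angles; "joint_vel": joint speeds; "joint_torque": joint torques, N m; "ee_pos": TCP position; "eef_rot": TCP orientation; "ft_force": force on the tool from outside, world axes, zero at the start; "torque": the same for the moment, N m; "width": finger opening in m.
Only numpy, scipy, OpenCV 4.12 (cv2) and the standard library are available. Lean on these libraries where they do the work, as an engineer would, in place of code of your own. Each camera call takes 0.05 s, during which the arm holds its last target.

## Working session

There is one attempt and no reset: what is moved stays moved. The work goes in short steps, Python scripts to look and compute and a shell command to move; the robot and the scene stay as the last step left them, time stands still between calls to the robot, and variables do not carry over. Pictures are saved under pics/ and viewed, and the job is handed in when it is done.

```bash
mkdir -p pics; ls; python3 - <<'E'
from bench import r, optics
import cv2,numpy as np
np.set_printoptions(precision=4,suppress=True)
s=r.read_state(); print({k:np.round(v,4) for k,v in s.items()})
for n in("top","side","wrist"):
    im=optics.camera(n); cv2.imwrite(f"pics/{n}0.png",im[:,:,::-1])
    m=optics.camera_model(n); print(n,{k:np.array(v) for k,v in m.items()})
E
```

```text
pics
{'time': np.float64(0.0), 'joint_positions': array([-1.3526,  0.3329, -0.0647,  1.461 ,  0.0216,  1.3499, -0.0885]), 'joint_vel': array([ 0.0005,  0.0009,  0.0016,  0.0015, -0.0009,  0.0005,  0.0009]), 'joint_torque': array([  0.0007, -62.3251,   0.0248, -38.9902,  -0.0615,   0.04  ,
         0.0002]), 'ee_pos': array([0.149 , 0.6066, 0.2404]), 'eef_rot': array([ 0.0844,  0.702 , -0.0855,  0.702 ]), 'ft_force': array([ 0.1515, -0.0441, -0.3809]), 'torque': array([ 0.0261, -0.0358,  0.012 ]), 'width': np.float64(0.0871)}
top {'camera_matrix': array([[414.1149,   0.    , 258.5002],
       [  0.    , 414.1149, 190.978 ],
       [  0.    ,   0.    ,   1.    ]]), 'world_from_camera': array([[-0.075 , -0.9755,  0.2069,  0.4136],
       [-0.9972,  0.0728, -0.0184, -0.1428],
       [ 0.0029, -0.2077, -0.9782,  0.8912],
       [ 0.    ,  0.    ,  0.    ,  1.    ]])}
side {'camera_matrix': array([[373.1729,   0.    , 254.8592],
       [  0.    , 373.1729, 188.6497],
       [  0.    ,   0.    ,   1.    ]]), 'world_from_camera': array([[-0.5242,  0.6257, -0.5778,  1.1013],
       [ 0.8516,  0.3923, -0.3478,  0.1516],
       [ 0.0091, -0.6743, -0.7384,  0.6897],
       [ 0.    ,  0.    ,  0.    ,  1.    ]])}
wrist {'camera_matrix': array([[323.6709,   0.    , 254.2191],
       [  0.    , 323.6709, 188.2786],
       [  0.    ,   0.    ,   1.    ]]), 'tool_from_camera': array([[-0.0008, -0.247 ,  0.969 , -0.145 ],
       [ 1.    ,  0.0001,  0.0009, -0.0001],
       [-0.0003,  0.969 ,  0.247 , -0.0659],
       [ 0.    ,  0.    ,  0.    ,  1.    ]])}
```

View pics/top0.png

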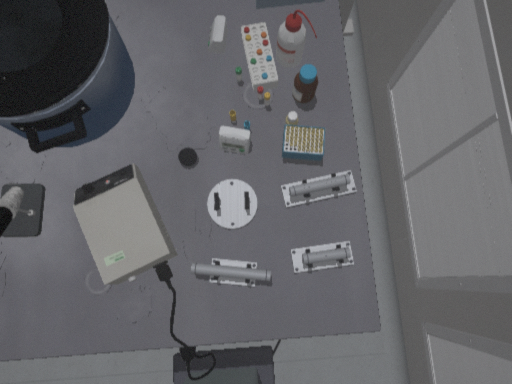

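View pics/side0.png

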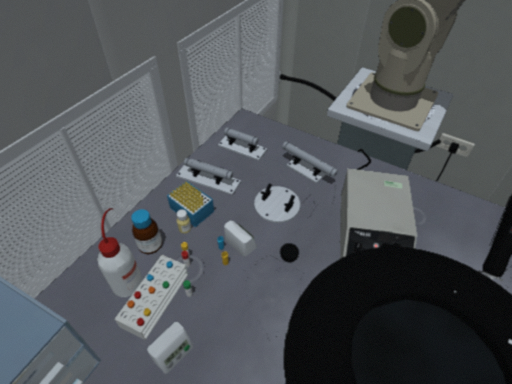

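View pics/wrist0.png

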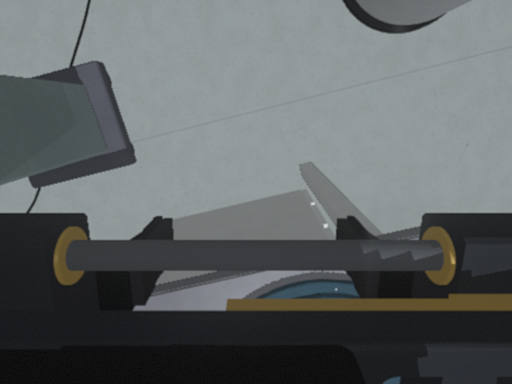

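The long bar is on the short plate at about (232,272), the medium bar on the long plate at (318,187) and the short bar on the medium plate at (322,257). The round cradle at (232,204) is empty. I'll zoom in to measure.

```bash
python3 - <<'E'
import cv2
im=cv2.imread("pics/top0.png")
c=im[165:290,185:365]; c=cv2.resize(c,None,fx=4.4,fy=4.4,interpolation=cv2.INTER_CUBIC); cv2.imwrite("pics/z.png",c)
E
```

```text
(no output)
```

View pics/z.png

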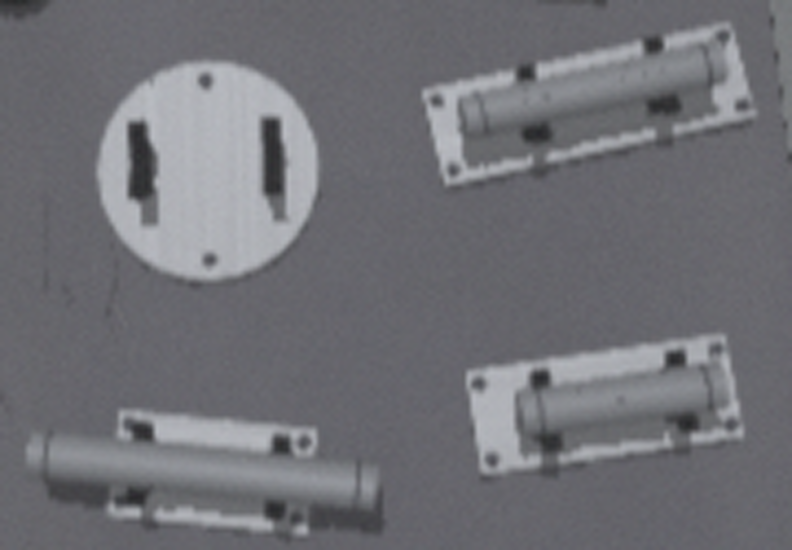

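```bash
cat > h.py <<'E'
import numpy as np, cv2
from scipy.optimize import least_squares
from scipy.spatial.transform import Rotation as R
from bench import r, optics
np.set_printoptions(precision=4,suppress=True)
def cam(n):
    m=optics.camera_model(n); K=np.array(m["camera_matrix"])
    if n=="wrist":
        s=r.read_state(); T=np.eye(4); T[:3,:3]=R.from_quat(s["eef_rot"]).as_matrix(); T[:3,3]=s["ee_pos"]
        return K,T@np.array(m["tool_from_camera"])
    return K,np.array(m["world_from_camera"])
def proj(P,K,W):
    P=np.atleast_2d(P); c=(P-W[:3,3])@W[:3,:3]; p=c@K.T; return p[:,:2]/p[:,2:]
def back(uv,z,K,W):
    uv=np.atleast_2d(np.array(uv,float)); d=np.c_[uv,np.ones(len(uv))]@np.linalg.inv(K).T@W[:3,:3].T
    t=(z-W[2,3])/d[:,2]; return W[:3,3]+d*t[:,None]
def pose2(xy,yaw,P):
    c,s=np.cos(yaw),np.sin(yaw); P=np.array(P,float)
    return np.c_[P[:,0]*c-P[:,1]*s+xy[0],P[:,0]*s+P[:,1]*c+xy[1],P[:,2]]
def rel(x,y,z,yaw):
    """yaw = world heading of bar axis (tool z along it, mod pi). prints shifts in tool cm and spin deg"""
    s=r.read_state(); M=R.from_quat(s["eef_rot"]).as_matrix()
    d=M.T@(np.array([x,y,z])-s["ee_pos"])*100
    tz=np.arctan2(M[1,2],M[0,2]); dy=(yaw-tz+np.pi/2)%np.pi-np.pi/2
    # tool x is down: positive spin about tool x = negative world yaw
    print("t",round(s["time"],2),"pos",np.array(s["ee_pos"]),"toolx",M[:,0],"toolz yaw",round(np.degrees(tz),2),"w",round(s["width"],4),"F",np.array(s["ft_force"]))
    print("shift cm",d,"spin",-np.degrees(dy), "j",np.array(s["joint_positions"]))
E
python3 - <<'E'
from h import *
K,W=cam("top")
f=lambda c:[((x+.5)/4.4-.5+185,(y+.5)/4.4-.5+165) for x,y in c]
pl={"long":(.160,[(422,90),(730,24),(756,116),(446,187)]),
"med":(.128,[(467,371),(724,335),(744,437),(482,476)]),
"short":(.096,[(119,409),(317,429),(308,537),(108,517)])}
for n,(L,c) in pl.items():
    px=np.array(f(c)); b=back(px,.008,K,W)
    print(n,"sides",[round(np.linalg.norm(b[i]-b[(i+1)%4])*1e3,1) for i in range(4)])
    h=L/2; P=[(-h,.025,.008),(h,.025,.008),(h,-.025,.008),(-h,-.025,.008)]
    d=b[1]-b[0]
    o=least_squares(lambda q:(proj(pose2(q[:2],q[2],P),K,W)-px).ravel(),[*b[:,:2].mean(0),np.arctan2(d[1],d[0])])
    print(o.x[:2],np.degrees(o.x[2]),"res",o.fun)
b=back(f([(97,170),(320,170),(208,60),(208,282)]),.008,K,W); print("round",b, b.mean(0))
print("screws",back(f([(206,80),(209,260)]),.008,K,W))
# V tops
print("Vs",back(f([(137,122),(271,118),(143,198),(273,197)]),.042,K,W))
# bars: silhouettes end mid-edge points at axis height
for n,c in {"longbar":[(27,452),(381,485)],"medbar":[(461,113),(726,63)],"shortbar":[(518,412),(727,384)]}.items():
    b=back(f(c),.0415,K,W); d=b[1]-b[0]; print(n,b.mean(0),np.linalg.norm(d),np.degrees(np.arctan2(d[1],d[0])))
E
```

```text
long sides [np.float64(158.5), np.float64(48.3), np.float64(158.3), np.float64(50.2)]
[ 0.5968 -0.2906] -81.53832631017107 res [-0.2971  0.116   0.2578 -0.469   0.444   0.2522 -0.3986  0.0644]
med sides [np.float64(125.8), np.float64(49.2), np.float64(126.9), np.float64(50.0)]
[ 0.4494 -0.2824] -86.20647541974672 res [-0.5528  0.0657  0.4504 -0.2754  0.3271  0.1546 -0.222   0.0264]
short sides [np.float64(95.3), np.float64(50.5), np.float64(95.1), np.float64(50.7)]
[ 0.4314 -0.0932] -99.7300250008796 res [-0.0277  0.2424  0.3197  0.0703  0.0718 -0.194  -0.361  -0.1199]
round [[ 0.5816 -0.0454  0.008 ]
 [ 0.5734 -0.1549  0.008 ]
 [ 0.6332 -0.1033  0.008 ]
 [ 0.5223 -0.0965  0.008 ]] [ 0.5776 -0.1     0.008 ]
screws [[ 0.623  -0.1017  0.008 ]
 [ 0.533  -0.0976  0.008 ]]
Vs [[ 0.5969 -0.0693  0.042 ]
 [ 0.5941 -0.133   0.042 ]
 [ 0.5601 -0.0701  0.042 ]
 [ 0.556  -0.1313  0.042 ]]
longbar [ 0.4329 -0.091   0.0415] 0.16292251082079992 -99.52481805928319
medbar [ 0.5974 -0.2881  0.0415] 0.12996163593983484 -83.3820585647703
shortbar [ 0.4503 -0.2858  0.0415] 0.09783286266681276 -86.77767440892748
```

```bash
python3 - <<'E'
from h import *
rel(.149,.607,.40,np.radians(-86.5))
rel(.45,.35,.40,np.radians(-86.5))
rel(.45,-.286,.40,np.radians(-86.5))
s=r.read_state(); print(R.from_quat(s["eef_rot"]).as_matrix())
E
```

```text
t 0.15 pos [0.149  0.6067 0.2407] toolx [-0.0002 -0.001  -1.    ] toolz yaw -13.8 w 0.0871 F [-0.679   0.2269  0.015 ]
shift cm [-15.9336   0.0103  -0.0069] spin 72.69943876207034 j [-1.3526  0.3327 -0.0647  1.4607  0.0216  1.3499 -0.0885]
t 0.15 pos [0.149  0.6067 0.2407] toolx [-0.0002 -0.001  -1.    ] toolz yaw -13.8 w 0.0871 F [-0.679   0.2269  0.015 ]
shift cm [-15.9137 -17.7677  35.3547] spin 72.69943876207034 j [-1.3526  0.3327 -0.0647  1.4607  0.0216  1.3499 -0.0885]
t 0.15 pos [0.149  0.6067 0.2407] toolx [-0.0002 -0.001  -1.    ] toolz yaw -13.8 w 0.0871 F [-0.679   0.2269  0.015 ]
shift cm [-15.8498 -79.5316  50.526 ] spin 72.69943876207034 j [-1.3526  0.3327 -0.0647  1.4607  0.0216  1.3499 -0.0885]
[[-0.0002  0.2385  0.9711]
 [-0.001   0.9711 -0.2385]
 [-1.     -0.001   0.    ]]
```

```bash
python3 -m inch '[{"translation":[-5.5,0,0],"spin":0},{"translation":[-5.5,0,0],"spin":0},{"translation":[-5.5,0,0],"spin":0}]' 0 ; python3 -m inch '[{"translation":[0,-2.6,5.2],"spin":0},{"translation":[0,-2.6,5.2],"spin":0},{"translation":[0,-2.6,5.2],"spin":0},{"translation":[0,-2.6,5.2],"spin":0},{"translation":[0,-2.6,5.2],"spin":0},{"translation":[0,-2.6,5.2],"spin":0},{"translation":[0,-2.6,5.2],"spin":0}]'; python3 - <<'E'
from h import *
rel(.50,-.0,.40,np.radians(-86.5))
rel(.45,-.286,.40,np.radians(-86.5))
E
```

```text
time: 0.52
ee_pos: [0.1488, 0.6051, 0.4037]
eef_rot: [0.08, 0.702, -0.089, 0.702]
ft_force: [0.5, 2.1, 0.3]
width: 0.0869
time: 1.4
ee_pos: [0.4644, 0.3388, 0.4082]
eef_rot: [0.079, 0.703, -0.083, 0.702]
ft_force: [1.2, 0.4, -0.3]
width: 0.0874
t 1.4 pos [0.4644 0.3388 0.4082] toolx [-0.0026 -0.0051 -1.    ] toolz yaw -13.21 w 0.0874 F [ 1.1554  0.3802 -0.2648]
shift cm [  0.9877 -32.1611  11.2114] spin 73.28760167969904 j [-0.8799  0.1908  0.2058  1.2984 -0.0366  1.6616  0.6594]
t 1.4 pos [0.4644 0.3388 0.4082] toolx [-0.0026 -0.0051 -1.    ] toolz yaw -13.21 w 0.0874 F [ 1.1554  0.3802 -0.2648]
shift cm [  1.1463 -61.1464  12.8806] spin 73.28760167969904 j [-0.8799  0.1908  0.2058  1.2984 -0.0366  1.6616  0.6594]
```

```bash
python3 -m inch '[{"translation":[0,-6.1,1.2],"spin":0},{"translation":[0,-6.1,1.2],"spin":0},{"translation":[0,-6.1,1.2],"spin":0},{"translation":[0,-6.1,1.2],"spin":0},{"translation":[0,-6.1,1.2],"spin":0},{"translation":[0,-6.1,1.2],"spin":0},{"translation":[0,-6.1,1.2],"spin":0},{"translation":[0,-6.1,1.2],"spin":0},{"translation":[0,-6.1,1.2],"spin":0},{"translation":[0,-6.1,1.2],"spin":0}]'; python3 -m inch '[{"translation":[0,0,0],"spin":10.5},{"translation":[0,0,0],"spin":10.5},{"translation":[0,0,0],"spin":10.5},{"translation":[0,0,0],"spin":10.5},{"translation":[0,0,0],"spin":10.5},{"translation":[0,0,0],"spin":10.5},{"translation":[0,0,0],"spin":10.5}]'; python3 - <<'E'
from h import *
rel(.45,-.286,.15,np.radians(-86.5))
E
```

```text
time: 2.65
ee_pos: [0.439, -0.286, 0.4098]
eef_rot: [0.079, 0.703, -0.084, 0.701]
ft_force: [2.1, 0.2, -0.1]
width: 0.0867
time: 3.52
ee_pos: [0.4358, -0.2916, 0.4084]
eef_rot: [0.49, 0.506, -0.498, 0.506]
ft_force: [0.8, -0.3, 0.1]
width: 0.0872
t 3.52 pos [ 0.4358 -0.2916  0.4084] toolx [-0.0072 -0.0079 -0.9999] toolz yaw -88.58 w 0.0872 F [ 0.8339 -0.3465  0.1022]
shift cm [25.8275  1.6289 -0.7269] spin -2.0831920034471727 j [-0.3796  0.0698  0.9462  1.4592 -0.0462  1.6433  0.5869]
```

```bash
python3 -m inch '[{"translation":[5.2,0.4,-0.2],"spin":-2},{"translation":[5.2,0.4,-0.2],"spin":0},{"translation":[5.2,0.4,-0.2],"spin":0},{"translation":[5.2,0.4,-0.2],"spin":0},{"translation":[0,0,0],"spin":0}]'; python3 - <<'E'
from h import *
rel(.45,-.286,.0415,np.radians(-86.5))
K,W=cam("wrist"); im=optics.camera("wrist"); cv2.imwrite("pics/w1.png",im[:,:,::-1]); np.savez("w1",K=K,W=W)
print(proj([[.4503,-.2858,.0415]],K,W))
E
```

```text
time: 4.15
ee_pos: [0.4503, -0.2839, 0.1949]
eef_rot: [0.482, 0.514, -0.489, 0.515]
ft_force: [0.4, -1.2, 0.5]
width: 0.0872
t 4.15 pos [ 0.4503 -0.2839  0.1949] toolx [-0.0055 -0.0076 -1.    ] toolz yaw -86.7 w 0.0872 F [ 0.4152 -1.2172  0.5335]
shift cm [15.3444  0.0512  0.1001] spin -0.19844758129249063 j [-0.337   0.2105  0.9193  1.8074 -0.1685  1.2106  0.689 ]
[[253.781  179.7233]]
```

View pics/w1.png

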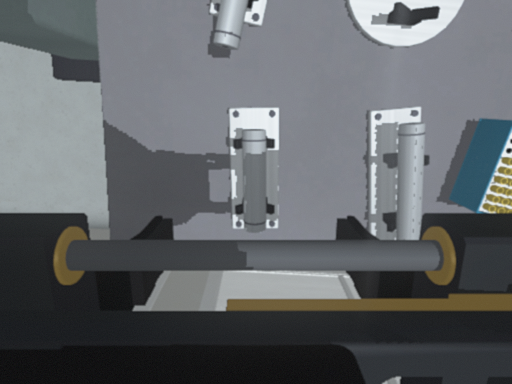

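The wrist view shows the short bar at columns 243–267, rows 130–223, lined up with the jaws. I'll zoom in to cross-check its pose and its cradle's.

```bash
python3 - <<'E'
import cv2
im=cv2.imread("pics/w1.png")
c=im[100:240,205:435]; cv2.imwrite("pics/z2.png",cv2.resize(c,None,fx=3.4,fy=3.4,interpolation=cv2.INTER_CUBIC))
E
```

```text
(no output)
```

View pics/z2.png

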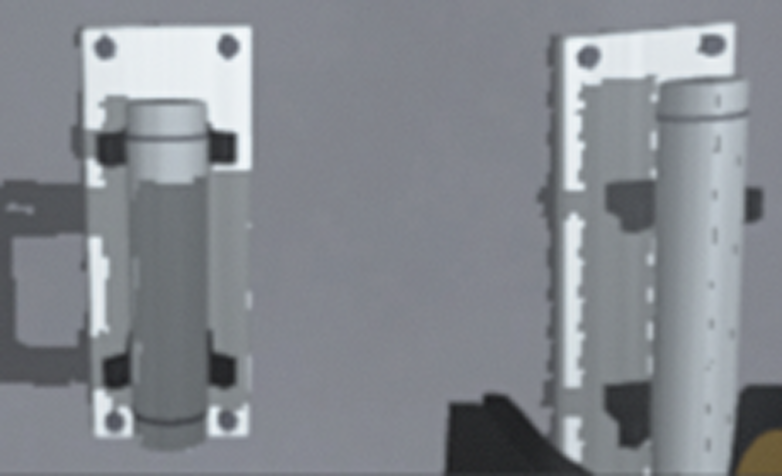

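```bash
python3 - <<'E'
from h import *
d=np.load("w1.npz");K,W=d["K"],d["W"]
f=lambda c:[((x+.5)/3.4-.5+205,(y+.5)/3.4-.5+100) for x,y in c]
px=np.array(f([(82,29),(251,27),(248,436),(96,436)]))
h=.064; P=[(-h,-.025,.008),(-h,.025,.008),(h,.025,.008),(h,-.025,.008)]
b=back(px,.008,K,W);print("sides",[round(np.linalg.norm(b[i]-b[(i+1)%4])*1e3,1) for i in range(4)])
for fx in (0,1):
  o=least_squares(lambda q:(proj(pose2(q[:2],q[2],P),K,W)-px).ravel(),[.45,-.28,-1.5]); 
print("med cradle",o.x[:2],np.degrees(o.x[2]),o.fun)
print("bar",back(f([(167,102)]),.047,K,W),back(f([(171,450)]),.051,K,W))
print("axis", back(f([(127,160),(207,160),(132,400),(208,400)]),.0415,K,W))
E
```

```text
sides [np.float64(49.4), np.float64(127.6), np.float64(48.9), np.float64(127.2)]
med cradle [ 0.4507 -0.284 ] -85.95583611782874 [-0.2608 -0.2194  0.3379 -0.2858  0.4561  0.0979 -0.5439  0.5473]
bar [[ 0.4476 -0.2387  0.047 ]] [[ 0.4543 -0.3347  0.051 ]]
axis [[ 0.4377 -0.2553  0.0415]
 [ 0.4593 -0.254   0.0415]
 [ 0.4424 -0.3239  0.0415]
 [ 0.4642 -0.3226  0.0415]]
```

```bash
python3 -m inch '[{"translation":[5,0.05,0.1],"spin":-0.7},{"translation":[5,0.05,0.1],"spin":0},{"translation":[3.3,0,0],"spin":0},{"translation":[1.6,0,0],"spin":0},{"translation":[0,0,0],"spin":0}]'; python3 - <<'E'
from h import *
rel(.451,-.2867,.0415,np.radians(-86))
E
```

```text
time: 4.82
ee_pos: [0.4622, -0.2921, 0.0576]
eef_rot: [0.482, 0.51, -0.481, 0.525]
ft_force: [0.0, 0.8, 0.9]
width: 0.087
t 4.83 pos [ 0.4622 -0.2921  0.0576] toolx [ 0.0159 -0.0138 -0.9998] toolz yaw -85.83 w 0.087 F [0.0412 0.8217 0.8715]
shift cm [ 1.5881 -1.0986 -0.6452] spin 0.17434173825122265 j [-0.2028  0.4297  0.8148  1.9157 -0.3819  0.9356  0.8647]
```

```bash
python3 -m inch '[{"translation":[0,-0.5,-0.3],"spin":0},{"translation":[0,-0.6,-0.3],"spin":0},{"translation":[0,0,0],"spin":0}]'; python3 - <<'E'
from h import *
rel(.451,-.2867,.0415,np.radians(-86))
E
```

```text
time: 5.2
ee_pos: [0.4521, -0.2876, 0.0613]
eef_rot: [0.483, 0.509, -0.48, 0.527]
ft_force: [-0.5, -0.7, -0.1]
width: 0.0871
t 5.2 pos [ 0.4521 -0.2876  0.0613] toolx [ 0.0214 -0.0148 -0.9997] toolz yaw -85.82 w 0.0871 F [-0.4853 -0.7125 -0.0981]
shift cm [ 1.9733 -0.1438 -0.1262] spin 0.180899828829275 j [-0.2235  0.3958  0.8299  1.9463 -0.3625  0.9258  0.8558]
```

```bash
python3 -m inch '[{"translation":[1.0,-0.05,-0.05],"spin":0},{"translation":[0.9,-0.1,-0.1],"spin":0},{"translation":[0,0,0],"spin":0}]'; python3 - <<'E'
from h import *
rel(.451,-.2867,.0415,np.radians(-86))
E
```

```text
time: 5.58
ee_pos: [0.4511, -0.286, 0.0411]
eef_rot: [0.483, 0.509, -0.48, 0.527]
ft_force: [-0.7, -0.9, 0.4]
width: 0.0871
t 5.58 pos [ 0.4511 -0.286   0.0411] toolx [ 0.0219 -0.0146 -0.9997] toolz yaw -85.79 w 0.0871 F [-0.7191 -0.8575  0.3518]
shift cm [-0.0416 -0.012   0.0661] spin 0.20965094627721914 j [-0.2041  0.4254  0.8068  1.9624 -0.3933  0.887   0.8779]
```

Good. Nudge 0.6 mm along the bar and close with moderate force.

```bash
python3 -m inch '[{"translation":[0,0,0.07],"spin":0},{"translation":[0,0,0],"spin":0},{"translation":[0,0,0],"spin":0},{"translation":[0,0,0],"spin":0},{"translation":[0,0,0],"spin":0}]' 0.95 30; python3 - <<'E'
from h import *
rel(.451,-.2867,.0415,np.radians(-86))
E
```

```text
time: 6.2
ee_pos: [0.4513, -0.2872, 0.0412]
eef_rot: [0.483, 0.509, -0.48, 0.527]
ft_force: [0.6, 0.4, 0.4]
width: 0.0452
t 6.2 pos [ 0.4513 -0.2872  0.0412] toolx [ 0.0219 -0.015  -0.9996] toolz yaw -85.8 w 0.0452 F [0.6195 0.426  0.3734]
shift cm [-0.027  -0.0252 -0.0473] spin 0.19601053806377294 j [-0.2022  0.4268  0.8069  1.9606 -0.3939  0.8878  0.8794]
```

```bash
python3 -m inch '[{"translation":[0,0,0],"spin":0},{"translation":[0,0,0],"spin":0},{"translation":[0,0,0],"spin":0},{"translation":[0,0,0],"spin":0}]'; python3 -m inch '[{"translation":[-1,0,0],"spin":0},{"translation":[-3,0,0],"spin":0},{"translation":[-4,0,0],"spin":0},{"translation":[-3,0,0],"spin":0},{"translation":[0,0,0],"spin":0}]'; python3 - <<'E'
from h import *
rel(.578,-.1005,.15,np.radians(-93))
E
```

```text
time: 6.7
ee_pos: [0.4495, -0.2873, 0.041]
eef_rot: [0.483, 0.509, -0.481, 0.526]
ft_force: [1.3, 0.2, 1.3]
width: 0.021
time: 7.32
ee_pos: [0.4471, -0.2856, 0.1555]
eef_rot: [0.482, 0.509, -0.481, 0.526]
ft_force: [0.5, -0.3, -3.6]
width: 0.0213
t 7.33 pos [ 0.4471 -0.2856  0.1555] toolx [ 0.0186 -0.014  -0.9997] toolz yaw -85.88 w 0.0213 F [ 0.518  -0.3066 -3.5939]
shift cm [  0.5318  14.381  -17.5279] spin 7.117722239516876 j [-0.33    0.2369  0.9228  1.8778 -0.2092  1.1044  0.742 ]
```

```bash
python3 -m inch '[{"translation":[0,2,-2.5],"spin":0},{"translation":[0,2.4,-2.9],"spin":0},{"translation":[0,2.4,-2.9],"spin":0},{"translation":[0,2.4,-2.9],"spin":0},{"translation":[0,2.4,-2.9],"spin":0},{"translation":[0,2,-2.5],"spin":0},{"translation":[0,0,0],"spin":4},{"translation":[0,0,0],"spin":3},{"translation":[0,0,0],"spin":0}]'; python3 - <<'E'
from h import *
rel(.578,-.1005,.0435,np.radians(-93))
K,W=cam("wrist"); im=optics.camera("wrist"); cv2.imwrite("pics/w2.png",im[:,:,::-1]); np.savez("w2",K=K,W=W)
E
```

```text
time: 8.45
ee_pos: [0.5706, -0.1023, 0.1462]
eef_rot: [-0.512, -0.481, 0.514, -0.492]
ft_force: [-0.2, -0.5, -2.4]
width: 0.0215
t 8.45 pos [ 0.5706 -0.1023  0.1462] toolx [ 0.0082 -0.0129 -0.9999] toolz yaw -93.02 w 0.0215 F [-0.201  -0.519  -2.4482]
shift cm [10.2752  0.6392 -0.3502] spin -0.01890670512012957 j [-0.5783  0.3808  0.8256  1.7479 -0.2939  1.1345  0.2819]
```

View pics/w2.png

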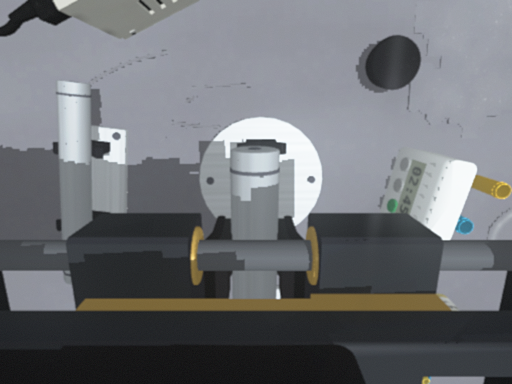

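```bash
python3 - <<'E'
import cv2
im=cv2.imread("pics/w2.png")
c=im[110:235,190:330]; cv2.imwrite("pics/z3.png",cv2.resize(c,None,fx=4.5,fy=4.5,interpolation=cv2.INTER_CUBIC))
from h import *
d=np.load("w2.npz");K,W=d["K"],d["W"]
b=back([(210.3,180.8),(311,179.5),(200,178),(322.3,178),(261,117)],.008,K,W); print(b, b[:2].mean(0)); v=b[1]-b[0];print(np.degrees(np.arctan2(v[1],v[0]))-90, np.linalg.norm(v))
E
```

```text
[[ 0.5338 -0.1003  0.008 ]
 [ 0.6241 -0.104   0.008 ]
 [ 0.5248 -0.0972  0.008 ]
 [ 0.6342 -0.1032  0.008 ]
 [ 0.5818 -0.0468  0.008 ]] [ 0.5789 -0.1021  0.008 ]
-92.36221309531511 0.09037955984486663
```

View pics/z3.png

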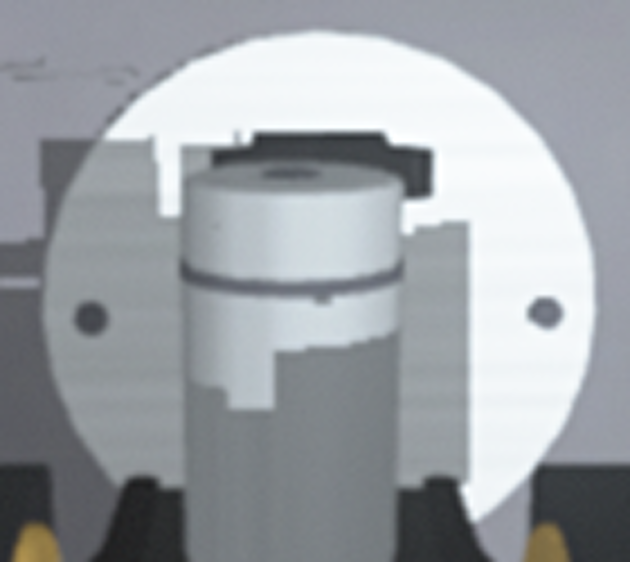

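```bash
python3 -m inch '[{"translation":[2,0.7,-0.1],"spin":-0.5},{"translation":[2.5,0,0],"spin":0},{"translation":[2,0,0],"spin":0},{"translation":[1,0,0],"spin":0},{"translation":[0,0,0],"spin":0}]'; python3 - <<'E'
from h import *
rel(.579,-.102,.0425,np.radians(-92.5))
E
```

```text
time: 9.12
ee_pos: [0.5778, -0.1035, 0.068]
eef_rot: [-0.509, -0.485, 0.511, -0.495]
ft_force: [1.0, -0.7, -2.4]
width: 0.0209
t 9.12 pos [ 0.5778 -0.1035  0.068 ] toolx [ 0.0075 -0.0127 -0.9999] toolz yaw -92.29 w 0.0209 F [ 1.0457 -0.7056 -2.3657]
shift cm [ 2.5509  0.0954 -0.1911] spin 0.21027599231634925 j [-0.5129  0.4966  0.7611  1.7913 -0.3871  1.0016  0.3573]
```

```bash
python3 -m inch '[{"translation":[0.5,0.1,-0.18],"spin":0},{"translation":[0.9,0,0],"spin":0},{"translation":[0,0,0],"spin":0}]'; python3 - <<'E'
from h import *
rel(.579,-.102,.0425,np.radians(-92.5))
E
```

```text
time: 9.5
ee_pos: [0.58, -0.1018, 0.0545]
eef_rot: [-0.509, -0.484, 0.51, -0.496]
ft_force: [0.7, 0.3, -2.5]
width: 0.0211
t 9.5 pos [ 0.58   -0.1018  0.0545] toolx [ 0.0098 -0.0125 -0.9999] toolz yaw -92.27 w 0.0211 F [ 0.6905  0.3    -2.4747]
shift cm [ 1.2014 -0.1127  0.0082] spin 0.23192795223464718 j [-0.5039  0.5172  0.7477  1.7962 -0.4044  0.9773  0.3658]
```

```bash
python3 -m inch '[{"translation":[0.5,-0.1,0],"spin":0},{"translation":[0.5,0,0],"spin":0},{"translation":[0.15,0,0],"spin":0},{"translation":[0,0,0],"spin":0}]'; python3 - <<'E'
from h import *
rel(.579,-.102,.0425,np.radians(-92.5))
E
```

```text
time: 10.0
ee_pos: [0.5793, -0.1019, 0.0429]
eef_rot: [-0.509, -0.484, 0.51, -0.496]
ft_force: [-1.9, 0.8, 1.3]
width: 0.0206
t 10.0 pos [ 0.5793 -0.1019  0.0429] toolx [ 0.0103 -0.0121 -0.9999] toolz yaw -92.27 w 0.0206 F [-1.8956  0.8412  1.3197]
shift cm [ 0.0387 -0.0311  0.0109] spin 0.2333244608756548 j [-0.4954  0.5318  0.7373  1.8048 -0.4176  0.9561  0.3754]
```

```bash
python3 -m inch '[{"translation":[0.1,0,0],"spin":0},{"translation":[0,0,0],"spin":0}]';  python3 -m inch '[{"translation":[0,0,0],"spin":0},{"translation":[0,0,0],"spin":0},{"translation":[0,0,0],"spin":0},{"translation":[0,0,0],"spin":0},{"translation":[0,0,0],"spin":0},{"translation":[0,0,0],"spin":0},{"translation":[0,0,0],"spin":0}]' 0;  python3 -m inch '[{"translation":[-2,0,0],"spin":0},{"translation":[-3,0,0],"spin":0},{"translation":[-4,0,0],"spin":0},{"translation":[-4,0,0],"spin":0},{"translation":[0,0,0],"spin":0}]'
python3 - <<'E'
from h import *
rel(.598,-.2893,.17,np.radians(-82.5))
K,W=cam("wrist"); im=optics.camera("wrist"); cv2.imwrite("pics/w3.png",im[:,:,::-1]); np.savez("w3",K=K,W=W)
E
```

```text
time: 10.25
ee_pos: [0.5793, -0.1019, 0.043]
eef_rot: [-0.51, -0.485, 0.51, -0.495]
ft_force: [-1.8, 0.4, -0.5]
width: 0.0212
time: 11.12
ee_pos: [0.5802, -0.1022, 0.0432]
eef_rot: [0.51, 0.484, -0.51, 0.496]
ft_force: [0.1, -0.1, 0.3]
width: 0.0822
time: 11.75
ee_pos: [0.5788, -0.1017, 0.1827]
eef_rot: [0.511, 0.483, -0.509, 0.496]
ft_force: [-0.1, 0.3, -0.6]
width: 0.0869
t 11.75 pos [ 0.5788 -0.1017  0.1827] toolx [ 0.015  -0.0123 -0.9998] toolz yaw -92.39 w 0.0869 F [-0.0742  0.2833 -0.5718]
shift cm [ 1.5294  2.6715 18.6452] spin -9.885706039799922 j [-0.5906  0.3562  0.8425  1.6931 -0.2735  1.2007  0.2746]
```

View pics/w3.png

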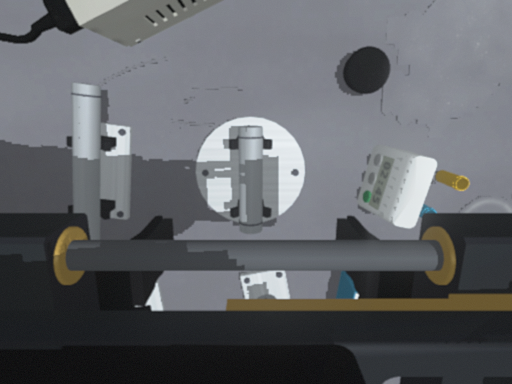

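The short bar now sits in the round cradle (columns 239–262, rows 126–226). Next is the medium bar.

```bash
python3 -m inch '[{"translation":[0,0.5,3.5],"spin":0},{"translation":[0,0.6,4],"spin":0},{"translation":[0,0.6,4],"spin":0},{"translation":[0,0.6,4],"spin":0},{"translation":[0,0.5,3.1],"spin":0},{"translation":[0,0,0],"spin":-5},{"translation":[0,0,0],"spin":-4.9},{"translation":[0,0,0],"spin":0}]'
python3 - <<'E'
from h import *
rel(.598,-.2893,.0415,np.radians(-82.5))
K,W=cam("wrist"); im=optics.camera("wrist"); cv2.imwrite("pics/w4.png",im[:,:,::-1]); np.savez("w4",K=K,W=W)
c=im[60:250,150:370,::-1]; cv2.imwrite("pics/w4z.png",cv2.resize(c,None,fx=3,fy=3,interpolation=cv2.INTER_CUBIC))
E
```

```text
time: 12.8
ee_pos: [0.5954, -0.2926, 0.1779]
eef_rot: [0.463, 0.53, -0.467, 0.536]
ft_force: [0.4, 0.6, -1.0]
width: 0.0869
t 12.8 pos [ 0.5954 -0.2926  0.1779] toolx [ 0.0025 -0.0091 -1.    ] toolz yaw -82.21 w 0.0869 F [ 0.4049  0.5799 -0.9863]
shift cm [13.64    0.2876 -0.4152] spin 0.2931020549755527 j [-0.1649  0.548   0.7845  1.4723 -0.3879  1.2764  0.7922]
```

View pics/w4z.png

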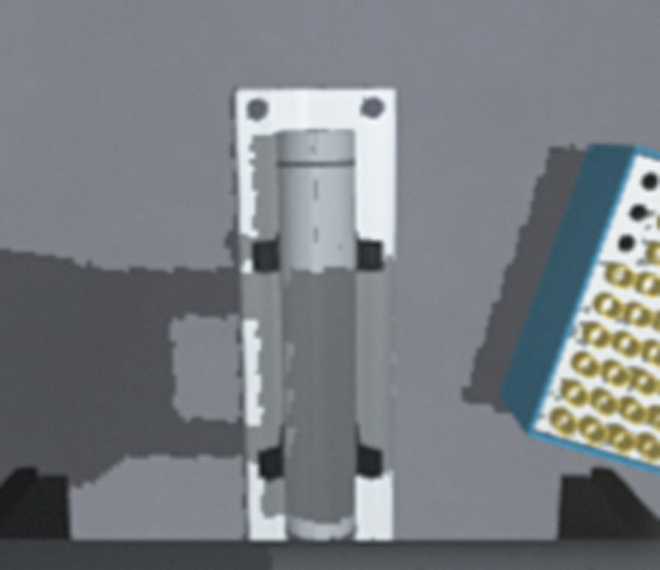

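```bash
python3 - <<'E'
from h import *
d=np.load("w4.npz");K,W=d["K"],d["W"]
f=lambda c:[((x+.5)/3-.5+150,(y+.5)/3-.5+60) for x,y in c]
b=back(f([(235,88),(396,89),(393,500),(247,500)]),.008,K,W);print(b)
m1=(b[0]+b[1])/2; m2=(b[2]+b[3])/2; u=(m2-m1)/np.linalg.norm(m2-m1); print("cradle",m1+.08*u,np.degrees(np.arctan2(u[1],u[0])))
print("bar far",back(f([(316,131)]),.047,K,W),"near",back(f([(320,541)]),.051,K,W))
b=back(f([(277,200),(355,200),(286,480),(355,480)]),.0415,K,W); p,q=b[:2].mean(0),b[2:].mean(0);v=q-p;print("axis",p,q,np.degrees(np.arctan2(v[1],v[0])))
E
```

```text
[[ 0.5617 -0.2161  0.008 ]
 [ 0.6112 -0.2096  0.008 ]
 [ 0.6316 -0.344   0.008 ]
 [ 0.5816 -0.3508  0.008 ]]
cradle [ 0.5983 -0.292   0.008 ] -81.50747356194739
bar far [[ 0.5882 -0.2254  0.047 ]] near [[ 0.6057 -0.3438  0.051 ]]
axis [ 0.5908 -0.2442  0.0415] [ 0.6037 -0.3279  0.0415] -81.21823458591028
```

```bash
python3 -m inch '[{"translation":[2,0.25,-0.35],"spin":-0.7},{"translation":[3,0,0],"spin":0},{"translation":[3,0,0],"spin":0},{"translation":[2,0,0],"spin":0},{"translation":[0.5,0,0],"spin":0},{"translation":[0,0,0],"spin":0}]'
python3 - <<'E'
from h import *
rel(.598,-.289,.0415,np.radians(-81.5))
E
```

```text
time: 13.6
ee_pos: [0.5976, -0.286, 0.065]
eef_rot: [0.46, 0.534, -0.464, 0.537]
ft_force: [-0.1, -0.5, 0.5]
width: 0.0871
t 13.6 pos [ 0.5976 -0.286   0.065 ] toolx [-0.0003 -0.0073 -1.    ] toolz yaw -81.64 w 0.0871 F [-0.0535 -0.5459  0.4917]
shift cm [2.3568 0.003  0.2842] spin -0.13909020302698674 j [-0.1365  0.6561  0.7184  1.5704 -0.4623  1.0895  0.8407]
```

```bash
python3 -m inch '[{"translation":[1,0,0.28],"spin":0},{"translation":[1,0,0],"spin":0},{"translation":[0.3,0,0],"spin":0},{"translation":[0,0,0],"spin":0}]'
python3 - <<'E'
from h import *
rel(.598,-.289,.0415,np.radians(-81.5))
E
```

```text
time: 14.1
ee_pos: [0.599, -0.2898, 0.0424]
eef_rot: [0.461, 0.532, -0.464, 0.538]
ft_force: [-0.4, -0.3, 0.1]
width: 0.0871
t 14.1 pos [ 0.599  -0.2898  0.0424] toolx [ 0.0025 -0.0083 -1.    ] toolz yaw -81.66 w 0.0871 F [-0.3863 -0.2916  0.0779]
shift cm [ 0.0917 -0.0912 -0.0998] spin -0.15730018381022268 j [-0.1194  0.6858  0.7016  1.5771 -0.4822  1.053   0.8563]
```

Close on it, checking width and height before lifting.

```bash
python3 -m inch '[{"translation":[0.08,-0.09,-0.08],"spin":0},{"translation":[0,0,0],"spin":0},{"translation":[0,0,0],"spin":0},{"translation":[0,0,0],"spin":0},{"translation":[0,0,0],"spin":0},{"translation":[0,0,0],"spin":0},{"translation":[0,0,0],"spin":0},{"translation":[0,0,0],"spin":0},{"translation":[0,0,0],"spin":0}]' 0.95 30
python3 - <<'E'
from h import *
rel(.598,-.289,.0415,np.radians(-81.5))
E
```

```text
time: 15.22
ee_pos: [0.5966, -0.2896, 0.0422]
eef_rot: [0.461, 0.533, -0.464, 0.537]
ft_force: [1.1, 0.5, 0.1]
width: 0.0211
t 15.22 pos [ 0.5966 -0.2896  0.0422] toolx [ 0.0006 -0.0078 -1.    ] toolz yaw -81.71 w 0.0211 F [1.1242 0.5238 0.105 ]
shift cm [ 0.0727  0.1431 -0.0394] spin -0.20919088012071532 j [-0.1206  0.6832  0.7028  1.5822 -0.4809  1.0526  0.8565]
```

```bash
python3 -m inch '[{"translation":[-1,0,0],"spin":0},{"translation":[-3,0,0],"spin":0},{"translation":[-4,0,0],"spin":0},{"translation":[-3,0,0],"spin":0},{"translation":[0,0,0],"spin":0}]'
python3 - <<'E'
from h import *
rel(.4505,-.284,.15,np.radians(-86))
E
```

```text
time: 15.85
ee_pos: [0.5961, -0.288, 0.1556]
eef_rot: [0.46, 0.534, -0.465, 0.536]
ft_force: [0.6, 0.1, -3.3]
width: 0.0213
t 15.85 pos [ 0.5961 -0.288   0.1556] toolx [-0.0012 -0.0074 -1.    ] toolz yaw -81.69 w 0.0213 F [ 0.5734  0.145  -3.3027]
shift cm [  0.5712 -14.3493  -2.5073] spin 4.305417326545712 j [-0.1658  0.5662  0.7732  1.4964 -0.3996  1.2414  0.8028]
```

```bash
python3 -m inch '[{"translation":[0,-2,-0.3],"spin":0},{"translation":[0,-3,-0.6],"spin":0},{"translation":[0,-3.5,-0.6],"spin":0},{"translation":[0,-3.5,-0.6],"spin":0},{"translation":[0,-2.3,-0.4],"spin":0},{"translation":[0,0,0],"spin":4.3},{"translation":[0,0,0],"spin":0}]'
python3 - <<'E'
from h import *
rel(.4505,-.284,.0425,np.radians(-86))
K,W=cam("wrist"); im=optics.camera("wrist"); np.savez("w5",K=K,W=W)
c=im[60:250,150:370,::-1]; cv2.imwrite("pics/w5z.png",cv2.resize(c,None,fx=3,fy=3,interpolation=cv2.INTER_CUBIC))
E
```

```text
time: 16.73
ee_pos: [0.4429, -0.2807, 0.1471]
eef_rot: [0.479, 0.519, -0.485, 0.515]
ft_force: [0.6, 0.2, -2.5]
width: 0.0213
t 16.73 pos [ 0.4429 -0.2807  0.1471] toolx [-0.0105 -0.0032 -0.9999] toolz yaw -85.95 w 0.0213 F [ 0.5936  0.2193 -2.5139]
shift cm [10.4536  0.8488  0.3619] spin 0.05467431830040154 j [-0.3069  0.2562  0.8951  1.8761 -0.2121  1.1193  0.7378]
```

View pics/w5z.png

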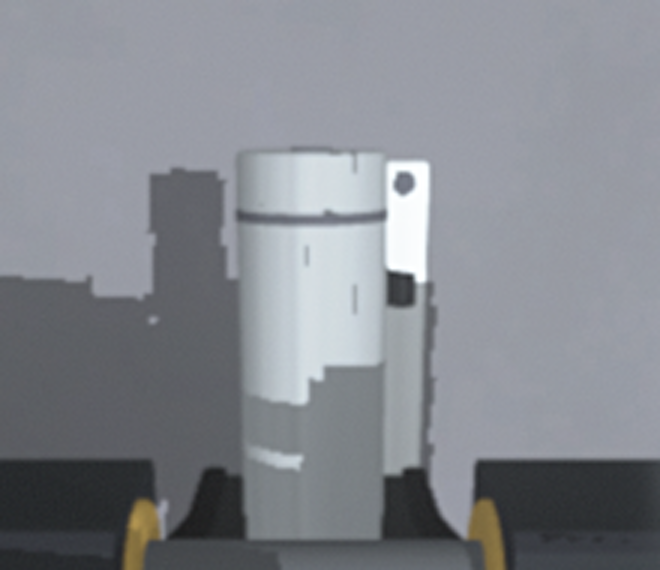

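```bash
python3 - <<'E'
from h import *
d=np.load("w5.npz");K,W=d["K"],d["W"]
f=lambda c:[((x+.5)/3-.5+150,(y+.5)/3-.5+60) for x,y in c]
s=r.read_state();M=R.from_quat(s["eef_rot"]).as_matrix()
for z in(.147,.158): print("end in tool cm",(back(f([(311,151)]),z,K,W)-s["ee_pos"])@M*100)
b=back(f([(430,160)]),.008,K,W); print("corner",b, "pred",pose2([.4505,-.284],np.radians(-86),[(-.064,.025,.008)]))
E
```

```text
end in tool cm [[-0.0084  0.0945 -6.5092]]
end in tool cm [[-1.1086  0.0964 -6.5216]]
corner [[ 0.4713 -0.2179  0.008 ]] pred [[ 0.471  -0.2184  0.008 ]]
```

```bash
python3 -m inch '[{"translation":[2,0.8,0.4],"spin":0},{"translation":[3,0,0],"spin":0},{"translation":[2.5,0,0],"spin":0},{"translation":[0.7,0,0],"spin":0},{"translation":[0,0,0],"spin":0}]'
python3 - <<'E'
from h import *
rel(.450,-.2848,.0425,np.radians(-86))
E
```

```text
time: 17.4
ee_pos: [0.4513, -0.2843, 0.0614]
eef_rot: [0.475, 0.522, -0.484, 0.518]
ft_force: [-0.4, -0.4, -3.9]
width: 0.0215
t 17.4 pos [ 0.4513 -0.2843  0.0614] toolx [-0.0127 -0.0044 -0.9999] toolz yaw -85.36 w 0.0215 F [-0.3914 -0.4405 -3.9112]
shift cm [ 1.8897 -0.105   0.0317] spin 0.6386050244040565 j [-0.2159  0.4144  0.8183  1.9228 -0.3525  0.9656  0.8481]
```

```bash
python3 -m inch '[{"translation":[0.7,-0.1,0.03],"spin":0.6},{"translation":[0.6,0,0],"spin":0},{"translation":[0.4,0,0],"spin":0},{"translation":[0.15,0,0],"spin":0},{"translation":[0,0,0],"spin":0}]'
python3 - <<'E'
from h import *
rel(.450,-.2848,.0425,np.radians(-86))
E
```

```text
time: 18.02
ee_pos: [0.4513, -0.2852, 0.0441]
eef_rot: [0.479, 0.519, -0.486, 0.516]
ft_force: [-1.6, 1.2, 0.4]
width: 0.0213
t 18.02 pos [ 0.4513 -0.2852  0.0441] toolx [-0.0097 -0.0044 -0.9999] toolz yaw -85.95 w 0.0213 F [-1.6211  1.2288  0.3961]
shift cm [ 0.1616 -0.1215 -0.0501] spin 0.04604814019959452 j [-0.1976  0.4422  0.8015  1.9338 -0.3816  0.932   0.8607]
```

```bash
python3 -m inch '[{"translation":[0.1,-0.1,-0.04],"spin":0},{"translation":[0.1,0,0],"spin":0},{"translation":[0,0,0],"spin":0}]'
python3 - <<'E'
from h import *
rel(.450,-.2848,.0422,np.radians(-86))
E
```

```text
time: 18.4
ee_pos: [0.4504, -0.2852, 0.0432]
eef_rot: [0.479, 0.519, -0.485, 0.516]
ft_force: [-2.3, 0.9, 1.7]
width: 0.0209
t 18.4 pos [ 0.4504 -0.2852  0.0432] toolx [-0.0087 -0.004  -1.    ] toolz yaw -85.97 w 0.0209 F [-2.3122  0.8609  1.7265]
shift cm [ 0.0997 -0.0356 -0.044 ] spin 0.031597451605320515 j [-0.1965  0.4416  0.801   1.9368 -0.3829  0.9289  0.8627]
```

```bash
python3 -m inch '[{"translation":[0.1,-0.05,-0.04],"spin":0},{"translation":[0,0,0],"spin":0}]'; python3 -m inch '[{"translation":[0,0,0],"spin":0},{"translation":[0,0,0],"spin":0},{"translation":[0,0,0],"spin":0},{"translation":[0,0,0],"spin":0},{"translation":[0,0,0],"spin":0},{"translation":[0,0,0],"spin":0},{"translation":[0,0,0],"spin":0}]' 0;  python3 -m inch '[{"translation":[-2,0,0],"spin":0},{"translation":[-4,0,0],"spin":0},{"translation":[-5,0,0],"spin":0},{"translation":[-4,0,0],"spin":0},{"translation":[0,0,0],"spin":0}]'
python3 - <<'E'
from h import *
rel(.434,-.0923,.18,np.radians(-99.6))
K,W=cam("wrist"); im=optics.camera("wrist"); np.savez("w6",K=K,W=W)
c=im[60:250,150:370,::-1]; cv2.imwrite("pics/w6z.png",cv2.resize(c,None,fx=3,fy=3,interpolation=cv2.INTER_CUBIC))
E
```

```text
time: 18.65
ee_pos: [0.4504, -0.2852, 0.0432]
eef_rot: [0.479, 0.518, -0.485, 0.516]
ft_force: [-2.9, 1.8, 0.4]
width: 0.0213
time: 19.52
ee_pos: [0.451, -0.2855, 0.0431]
eef_rot: [0.479, 0.518, -0.485, 0.517]
ft_force: [-0.2, 1.8, 0.4]
width: 0.0823
time: 20.15
ee_pos: [0.4514, -0.2861, 0.2027]
eef_rot: [0.48, 0.516, -0.485, 0.517]
ft_force: [-0.6, 0.8, -1.1]
width: 0.0866
t 20.15 pos [ 0.4514 -0.2861  0.2027] toolx [-0.0043 -0.0063 -1.    ] toolz yaw -86.13 w 0.0866 F [-0.6055  0.8188 -1.0643]
shift cm [  2.1537  -0.4148 -19.4662] spin 13.473306696861053 j [-0.3419  0.2096  0.9307  1.793  -0.1701  1.2269  0.7036]
```

View pics/w6z.png

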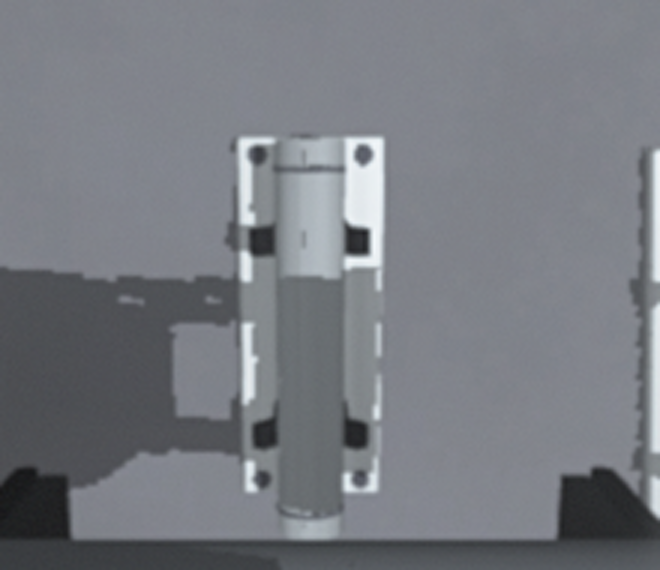

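```bash
python3 - <<'E'
from h import *
d=np.load("w6.npz");K,W=d["K"],d["W"]
f=lambda c:[((x+.5)/3-.5+150,(y+.5)/3-.5+60) for x,y in c]
b=back(f([(237,136),(384,136),(379,493),(246,493)]),.008,K,W);print(b,b.mean(0))
e1=back(f([(309,135)]),.047,K,W); print(e1, back(f([(309,541)]),.051,K,W))
u=(b[2]+b[3]-b[0]-b[1])[:2]; u/=np.linalg.norm(u); print(np.degrees(np.arctan2(u[1],u[0])))
m=(b[0]+b[1])[:2]/2; print("far end ahead of plate edge (mm)",(m-e1[0,:2])@u*1e3)
KT,WT=cam("top"); im=optics.camera("top"); cv2.imwrite("pics/top1.png",im[:,:,::-1])
c=im[165:290,185:365,::-1]; cv2.imwrite("pics/top1z.png",cv2.resize(c,None,fx=4.4,fy=4.4,interpolation=cv2.INTER_CUBIC))
E
```

```text
[[ 0.4213 -0.2215  0.008 ]
 [ 0.471  -0.2181  0.008 ]
 [ 0.4802 -0.3462  0.008 ]
 [ 0.4308 -0.3497  0.008 ]] [ 0.4508 -0.2839  0.008 ]
[[ 0.446  -0.2194  0.047 ]] [[ 0.4546 -0.3484  0.051 ]]
-85.82592278185287
far end ahead of plate edge (mm) 0.3984459627859166
```

View pics/top1z.png

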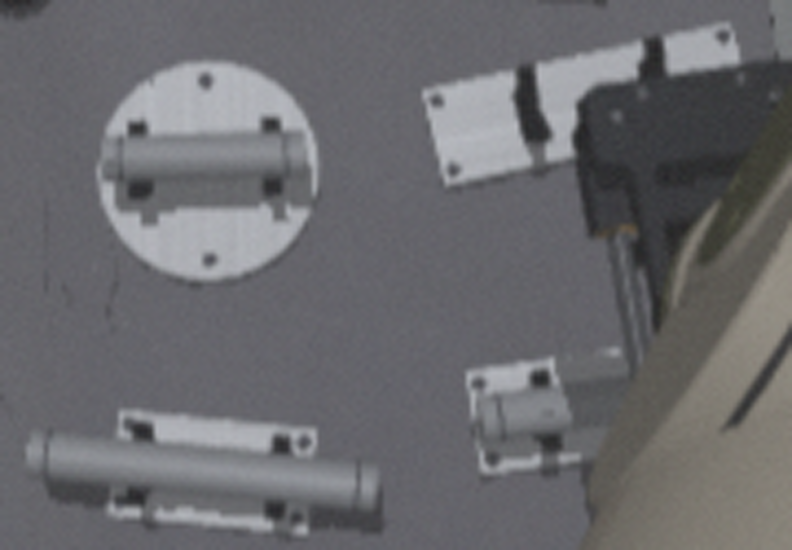

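The medium bar is seated, with its far end 0.4 mm from the plate edge (so centred within about 0.5 mm). The long bar is next.

```bash
python3 -m inch '[{"translation":[0.3,0,-2.5],"spin":0},{"translation":[0.3,-0.1,-4],"spin":0},{"translation":[0.3,-0.1,-4],"spin":0},{"translation":[0.3,-0.1,-4],"spin":0},{"translation":[0.3,-0.1,-3],"spin":0},{"translation":[0,0,-1.5],"spin":0},{"translation":[0,0,0],"spin":6.8},{"translation":[0,0,0],"spin":6.6},{"translation":[0,0,0],"spin":0}]'
python3 - <<'E'
from h import *
rel(.434,-.0923,.0415,np.radians(-99.6))
K,W=cam("wrist"); im=optics.camera("wrist"); np.savez("w7",K=K,W=W)
c=im[60:250,150:370,::-1]; cv2.imwrite("pics/w7z.png",cv2.resize(c,None,fx=3,fy=3,interpolation=cv2.INTER_CUBIC))
E
```

```text
time: 21.38
ee_pos: [0.4256, -0.0895, 0.1755]
eef_rot: [-0.532, -0.459, 0.55, -0.452]
ft_force: [-0.1, -0.6, 0.6]
width: 0.0874
t 21.38 pos [ 0.4256 -0.0895  0.1755] toolx [-0.0249 -0.0081 -0.9997] toolz yaw -99.84 w 0.0874 F [-0.077  -0.5505  0.5521]
shift cm [13.3728  1.186  -0.0358] spin -0.243845840912397 j [-0.6576 -0.0733  0.7378  2.0369  0.064   1.1839 -0.1185]
```

View pics/w7z.png

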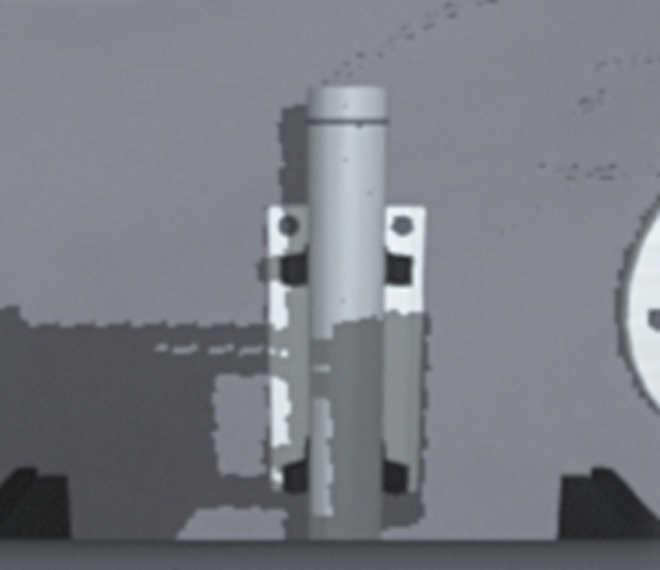

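```bash
python3 - <<'E'
from h import *
d=np.load("w7.npz");K,W=d["K"],d["W"]
f=lambda c:[((x+.5)/3-.5+150,(y+.5)/3-.5+60) for x,y in c]
b=back(f([(267,207),(426,207),(421,480),(275,480)]),.008,K,W)
m1=(b[0]+b[1])/2; m2=(b[2]+b[3])/2; u=(m2-m1)/np.linalg.norm(m2-m1); print("cradle",m1+.048*u,np.degrees(np.arctan2(u[1],u[0])))
e=back(f([(347,87)]),.047,K,W); print("far",e,"centre",e+.08*u)
b=back(f([(308,130),(387,130),(311,480),(383,480)]),.0415,K,W); p,q=b[:2].mean(0),b[2:].mean(0);v=q-p;print("axis",p,q,np.degrees(np.arctan2(v[1],v[0])))
E
```

```text
cradle [ 0.4332 -0.0948  0.008 ] -99.02242237630773
far [[ 0.4462 -0.013   0.047 ]] centre [[ 0.4336 -0.092   0.047 ]]
axis [ 0.4445 -0.0241  0.0415] [ 0.4277 -0.1256  0.0415] -99.41140855941498
```

```bash
python3 -m inch '[{"translation":[2,0.7,0],"spin":-0.3},{"translation":[3,0,0],"spin":0},{"translation":[3,0,0],"spin":0},{"translation":[2,0,0],"spin":0},{"translation":[0.3,0,0],"spin":0},{"translation":[0,0,0],"spin":0}]'
python3 - <<'E'
from h import *
rel(.433,-.0921,.0415,np.radians(-99.5))
E
```

```text
time: 22.18
ee_pos: [0.4291, -0.0926, 0.0689]
eef_rot: [-0.527, -0.464, 0.546, -0.457]
ft_force: [0.1, -0.1, 0.3]
width: 0.0869
t 22.18 pos [ 0.4291 -0.0926  0.0689] toolx [-0.0267 -0.0094 -0.9996] toolz yaw -98.67 w 0.0869 F [ 0.1129 -0.0525  0.3488]
shift cm [ 2.7238  0.4457 -0.1417] spin 0.83238308882033 j [-0.6219  0.146   0.7727  2.1353 -0.1106  0.9294  0.0628]
```

```bash
python3 -m inch '[{"translation":[1,0.45,-0.15],"spin":0.8},{"translation":[1,0,0],"spin":0},{"translation":[0.6,0,0],"spin":0},{"translation":[0,0,0],"spin":0}]'
python3 - <<'E'
from h import *
rel(.433,-.0921,.0415,np.radians(-99.5))
E
```

```text
time: 22.68
ee_pos: [0.4345, -0.0917, 0.0422]
eef_rot: [-0.531, -0.46, 0.548, -0.454]
ft_force: [-0.0, -0.0, -0.0]
width: 0.0871
t 22.68 pos [ 0.4345 -0.0917  0.0422] toolx [-0.0244 -0.0087 -0.9997] toolz yaw -99.44 w 0.0871 F [-0.0345 -0.0012 -0.001 ]
shift cm [ 0.0692 -0.1378  0.0623] spin 0.057316970119488275 j [-0.5957  0.2202  0.7562  2.1427 -0.1814  0.8688  0.1046]
```

```bash
python3 -m inch '[{"translation":[0.07,-0.13,0.06],"spin":0},{"translation":[0,0,0],"spin":0},{"translation":[0,0,0],"spin":0},{"translation":[0,0,0],"spin":0},{"translation":[0,0,0],"spin":0},{"translation":[0,0,0],"spin":0},{"translation":[0,0,0],"spin":0},{"translation":[0,0,0],"spin":0},{"translation":[0,0,0],"spin":0}]' 0.95 35
python3 - <<'E'
from h import *
rel(.433,-.0921,.0415,np.radians(-99.5))
E
python3 -m inch '[{"translation":[-1,0,0],"spin":0},{"translation":[-3,0,0],"spin":0},{"translation":[-4,0,0],"spin":0},{"translation":[-4,0,0],"spin":0},{"translation":[-1,0,0],"spin":0},{"translation":[0,0,0],"spin":0}]'
python3 - <<'E'
from h import *
rel(.598,-.292,.16,np.radians(-81.5))
E
```

```text
time: 23.8
ee_pos: [0.4316, -0.0918, 0.0418]
eef_rot: [-0.531, -0.461, 0.548, -0.453]
ft_force: [1.0, -1.0, 0.6]
width: 0.0209
t 23.8 pos [ 0.4316 -0.0918  0.0418] toolx [-0.0273 -0.0071 -0.9996] toolz yaw -99.46 w 0.0209 F [ 0.9828 -1.0085  0.5651]
shift cm [0.0282 0.1417 0.005 ] spin 0.04295222769512432 j [-0.5959  0.2165  0.7574  2.1471 -0.1796  0.8701  0.1047]
time: 24.55
ee_pos: [0.4332, -0.0914, 0.1752]
eef_rot: [-0.53, -0.461, 0.55, -0.452]
ft_force: [-0.2, 0.1, -4.5]
width: 0.021
t 24.55 pos [ 0.4332 -0.0914  0.1752] toolx [-0.0308 -0.0082 -0.9995] toolz yaw -99.53 w 0.021 F [-0.2454  0.1177 -4.54  ]
shift cm [ 1.174  19.6158 17.0371] spin -18.03046501507679 j [-0.6876 -0.0439  0.781   2.0169  0.0452  1.1862 -0.0917]
```

```bash
python3 -m inch '[{"translation":[0,1.8,1.5],"spin":0},{"translation":[0,2.6,2.3],"spin":0},{"translation":[0,2.6,2.3],"spin":0},{"translation":[0,2.6,2.3],"spin":0},{"translation":[0,2.6,2.3],"spin":0},{"translation":[0,2.6,2.3],"spin":0},{"translation":[0,2.6,2.3],"spin":0},{"translation":[0,2.1,1.7],"spin":0},{"translation":[0,0,0],"spin":-6},{"translation":[0,0,0],"spin":-6},{"translation":[0,0,0],"spin":-6},{"translation":[0,0,0],"spin":0}]'
python3 - <<'E'
from h import *
rel(.598,-.292,.0425,np.radians(-81.5))
K,W=cam("wrist"); im=optics.camera("wrist"); np.savez("w8",K=K,W=W)
c=im[40:250,140:380,::-1]; cv2.imwrite("pics/w8z.png",cv2.resize(c,None,fx=2.8,fy=2.8,interpolation=cv2.INTER_CUBIC))
E
```

```text
time: 26.05
ee_pos: [0.5919, -0.2956, 0.1395]
eef_rot: [0.442, 0.555, -0.476, 0.52]
ft_force: [0.3, 0.6, -2.7]
width: 0.0211
t 26.05 pos [ 0.5919 -0.2956  0.1395] toolx [-0.0684 -0.0041 -0.9977] toolz yaw -81.0 w 0.0211 F [ 0.3031  0.5575 -2.6641]
shift cm [ 9.6297  1.3165 -0.1964] spin 0.4990678938864022 j [-0.1208  0.6184  0.7363  1.4504 -0.3777  1.2877  0.8059]
```

View pics/w8z.png

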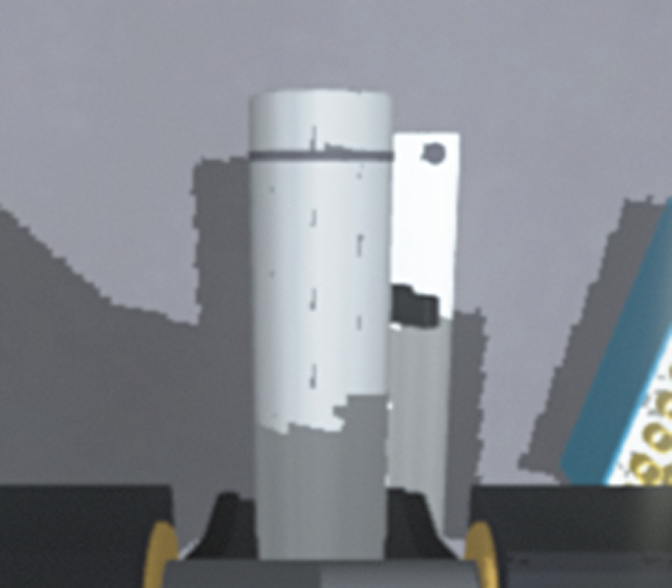

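```bash
python3 - <<'E'
from h import *
d=np.load("w8.npz");K,W=d["K"],d["W"]
f=lambda c:[((x+.5)/2.8-.5+140,(y+.5)/2.8-.5+40) for x,y in c]
s=r.read_state();M=R.from_quat(s["eef_rot"]).as_matrix()
for z in(.139,.15): print("end in tool cm",(back(f([(320,91)]),z,K,W)-s["ee_pos"])@M*100)
b=back(f([(460,132)]),.008,K,W); print("corner",b, "pred",pose2([.598,-.292],np.radians(-81.5),[(-.08,.025,.008)]))
E
```

```text
end in tool cm [[ 0.088   0.0844 -8.0411]]
end in tool cm [[-1.0153  0.0845 -7.9353]]
corner [[ 0.6111 -0.209   0.008 ]] pred [[ 0.6109 -0.2092  0.008 ]]
```

```bash
python3 -m inch '[{"translation":[2,1.0,-0.2],"spin":0.5},{"translation":[2.5,0.2,0],"spin":0},{"translation":[2.2,0,0],"spin":0},{"translation":[0.8,0,0],"spin":0},{"translation":[0,0,0],"spin":0}]'
python3 - <<'E'
from h import *
rel(.5975,-.292,.0425,np.radians(-81.5))
E
```

```text
time: 26.72
ee_pos: [0.5987, -0.289, 0.0541]
eef_rot: [0.446, 0.552, -0.481, 0.514]
ft_force: [-0.7, 0.1, -4.1]
width: 0.0212
t 26.73 pos [ 0.5987 -0.289   0.0541] toolx [-0.0731 -0.0021 -0.9973] toolz yaw -82.0 w 0.0212 F [-0.6524  0.1141 -4.0895]
shift cm [ 1.1695 -0.0805  0.2918] spin -0.5012709098311168 j [-0.1049  0.7146  0.6917  1.4999 -0.4347  1.1599  0.8057]
```

```bash
python3 -m inch '[{"translation":[0.2,-0.08,0.29],"spin":-0.5},{"translation":[0.5,0,0],"spin":0},{"translation":[0,0,0],"spin":0}]'
python3 - <<'E'
from h import *
rel(.5975,-.292,.0425,np.radians(-81.5))
E
```

```text
time: 27.1
ee_pos: [0.5989, -0.2926, 0.0482]
eef_rot: [0.444, 0.554, -0.478, 0.517]
ft_force: [0.4, -0.1, -3.6]
width: 0.0213
t 27.1 pos [ 0.5989 -0.2926  0.0482] toolx [-0.0707 -0.0031 -0.9975] toolz yaw -81.5 w 0.0213 F [ 0.4074 -0.12   -3.5794]
shift cm [ 0.582  -0.0846 -0.0799] spin 0.003873751856609898 j [-0.0959  0.722   0.686   1.5005 -0.438   1.1486  0.8205]
```

```bash
python3 -m inch '[{"translation":[0.3,-0.1,-0.06],"spin":0},{"translation":[0.3,0,0],"spin":0},{"translation":[0.1,0,0],"spin":0},{"translation":[0,0,0],"spin":0}]'
python3 - <<'E'
from h import *
rel(.5975,-.292,.0418,np.radians(-81.5))
E
```

```text
time: 27.6
ee_pos: [0.5975, -0.2924, 0.0426]
eef_rot: [0.444, 0.553, -0.478, 0.517]
ft_force: [-1.2, 0.6, -0.6]
width: 0.0212
t 27.6 pos [ 0.5975 -0.2924  0.0426] toolx [-0.0693 -0.003  -0.9976] toolz yaw -81.51 w 0.0212 F [-1.2013  0.6489 -0.6105]
shift cm [ 0.0754  0.0074 -0.0412] spin -0.014047848791329465 j [-0.0951  0.7251  0.6832  1.5089 -0.4416  1.1366  0.8235]
```

```bash
python3 -m inch '[{"translation":[0.1,0,-0.03],"spin":0},{"translation":[0,0,0],"spin":0}]'; python3 -m inch '[{"translation":[0,0,0],"spin":0},{"translation":[0,0,0],"spin":0},{"translation":[0,0,0],"spin":0},{"translation":[0,0,0],"spin":0},{"translation":[0,0,0],"spin":0},{"translation":[0,0,0],"spin":0},{"translation":[0,0,0],"spin":0}]' 0;  python3 -m inch '[{"translation":[-2,0,0],"spin":0},{"translation":[-4,-0.3,0],"spin":0},{"translation":[-5,-0.3,0],"spin":0},{"translation":[-4,-0.3,0],"spin":0},{"translation":[0,0,0],"spin":0}]'
python3 - <<'E'
from h import *
rel(.579,-.102,.18,np.radians(-92.3))
K,W=cam("wrist"); im=optics.camera("wrist"); np.savez("w9",K=K,W=W)
c=im[60:250,150:370,::-1]; cv2.imwrite("pics/w9z.png",cv2.resize(c,None,fx=3,fy=3,interpolation=cv2.INTER_CUBIC))
E
```

```text
time: 27.85
ee_pos: [0.5976, -0.2924, 0.0425]
eef_rot: [0.445, 0.553, -0.478, 0.518]
ft_force: [-1.7, 2.2, -1.5]
width: 0.0208
time: 28.72
ee_pos: [0.5985, -0.2928, 0.0426]
eef_rot: [0.445, 0.552, -0.478, 0.519]
ft_force: [-0.4, -0.4, -1.1]
width: 0.0819
time: 29.35
ee_pos: [0.5999, -0.2943, 0.2037]
eef_rot: [0.445, 0.551, -0.478, 0.52]
ft_force: [-0.7, -0.9, -0.5]
width: 0.087
t 29.35 pos [ 0.5999 -0.2943  0.2037] toolx [-0.0637 -0.0064 -0.9979] toolz yaw -81.56 w 0.087 F [-0.7179 -0.943  -0.4689]
shift cm [  2.373    0.9048 -19.3223] spin 10.739548330150877 j [-0.1298  0.5818  0.7624  1.3623 -0.3557  1.401   0.7734]
```

View pics/w9z.png

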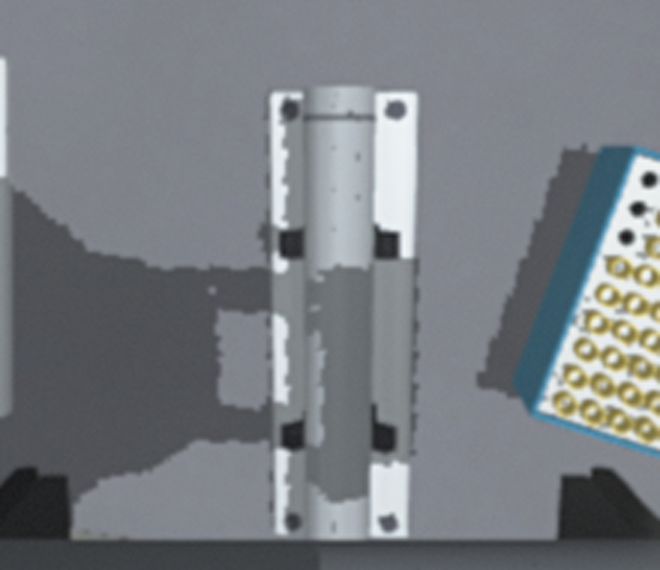

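```bash
python3 - <<'E'
from h import *
d=np.load("w9.npz");K,W=d["K"],d["W"]
f=lambda c:[((x+.5)/3-.5+150,(y+.5)/3-.5+60) for x,y in c]
b=back(f([(269,92),(417,93),(410,500),(275,500)]),.008,K,W)
m1=(b[0]+b[1])[:2]/2; m2=(b[2]+b[3])[:2]/2; u=(m2-m1)/np.linalg.norm(m2-m1)
for row in (86,88):
  for z in (.043,.05):
    e=back(f([(338,row)]),z,K,W)[0,:2]; print(row,z,"bar past plate edge mm",(m1-e)@u*1e3)
E
python3 -m inch '[{"translation":[0,0.2,-2.5],"spin":0},{"translation":[0.4,0.2,-4],"spin":0},{"translation":[0.4,0.2,-4],"spin":0},{"translation":[0.4,0.2,-4],"spin":0},{"translation":[0.4,0.1,-3],"spin":0},{"translation":[0,0,-1.6],"spin":0},{"translation":[0,0,0],"spin":5.4},{"translation":[0,0,0],"spin":5.4},{"translation":[0,0,0],"spin":0}]'
python3 - <<'E'
from h import *
rel(.579,-.102,.0415,np.radians(-92.3))
K,W=cam("wrist"); im=optics.camera("wrist"); np.savez("w10",K=K,W=W)
c=im[60:250,150:370,::-1]; cv2.imwrite("pics/w10z.png",cv2.resize(c,None,fx=3,fy=3,interpolation=cv2.INTER_CUBIC))
E
```

```text
86 0.043 bar past plate edge mm 0.2072860572349995
86 0.05 bar past plate edge mm -0.17236715993900922
88 0.043 bar past plate edge mm -0.3696561284013439
88 0.05 bar past plate edge mm -0.7360947810751782
time: 30.52
ee_pos: [0.5748, -0.0984, 0.1816]
eef_rot: [-0.491, -0.504, 0.532, -0.471]
ft_force: [-0.4, -0.7, -0.0]
width: 0.0871
t 30.52 pos [ 0.5748 -0.0984  0.1816] toolx [-0.0748 -0.0055 -0.9972] toolz yaw -92.71 w 0.0871 F [-0.3903 -0.7334 -0.0243]
shift cm [13.9371  1.4771  0.2158] spin -0.40759608325636015 j [-0.5347  0.4139  0.7977  1.6253 -0.2798  1.3034  0.2678]
```

View pics/w10z.png

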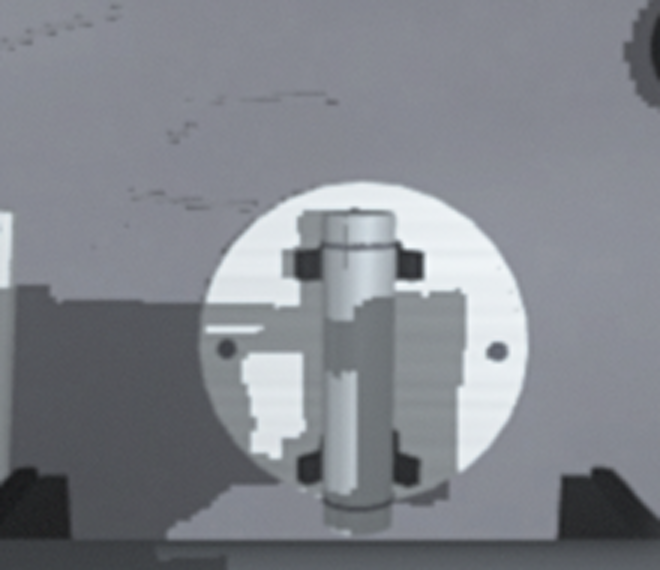

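```bash
python3 - <<'E'
from h import *
d=np.load("w10.npz");K,W=d["K"],d["W"]
f=lambda c:[((x+.5)/3-.5+150,(y+.5)/3-.5+60) for x,y in c]
a=back(f([(360,211)]),.047,K,W); b=back(f([(359,532)]),.051,K,W); print(a,b,(a+b)/2,np.linalg.norm(a-b))
b=back(f([(322,240),(396,240),(324,480),(393,480)]),.0415,K,W); p,q=b[:2].mean(0),b[2:].mean(0);v=q-p;print("axis",p,q,np.degrees(np.arctan2(v[1],v[0])))
E
python3 -m inch '[{"translation":[2,1.2,0.2],"spin":-0.3},{"translation":[3,0,0],"spin":0},{"translation":[3,0,0],"spin":0},{"translation":[2.5,0,0],"spin":0},{"translation":[0.5,0,0],"spin":0},{"translation":[0,0,0],"spin":0}]'
python3 - <<'E'
from h import *
rel(.579,-.102,.0415,np.radians(-92.3))
E
```

```text
[[ 0.5812 -0.0528  0.047 ]] [[ 0.5776 -0.1488  0.051 ]] [[ 0.5794 -0.1008  0.049 ]] 0.09617705582846178
axis [ 0.5805 -0.0615  0.0415] [ 0.5777 -0.1355  0.0415] -92.16380384441892
time: 31.32
ee_pos: [0.5791, -0.1048, 0.0692]
eef_rot: [-0.488, -0.508, 0.528, -0.475]
ft_force: [0.0, 0.6, 0.6]
width: 0.087
t 31.32 pos [ 0.5791 -0.1048  0.0692] toolx [-0.0732 -0.0064 -0.9973] toolz yaw -91.85 w 0.087 F [0.029  0.6104 0.5979]
shift cm [ 2.7577  0.1779 -0.3047] spin 0.4531440905386738 j [-0.4662  0.5493  0.7298  1.7119 -0.3764  1.1063  0.3536]
```

```bash
python3 -m inch '[{"translation":[1,0.2,-0.4],"spin":0.4},{"translation":[1,0,0],"spin":0},{"translation":[0.5,0,0],"spin":0},{"translation":[0,0,0],"spin":0}]'
python3 - <<'E'
from h import *
rel(.579,-.101,.0415,np.radians(-92.2))
E
```

```text
time: 31.82
ee_pos: [0.5808, -0.1007, 0.0442]
eef_rot: [-0.49, -0.506, 0.529, -0.474]
ft_force: [-0.5, -0.3, -0.0]
width: 0.0872
t 31.82 pos [ 0.5808 -0.1007  0.0442] toolx [-0.0704 -0.0062 -0.9975] toolz yaw -92.2 w 0.0872 F [-0.4731 -0.3171 -0.0166]
shift cm [ 0.2802 -0.1569  0.031 ] spin -0.0036177628216794927 j [-0.4585  0.5819  0.7114  1.7261 -0.4016  1.062   0.3563]
```

```bash
python3 -m inch '[{"translation":[0.25,-0.15,0.03],"spin":0},{"translation":[0,0,0],"spin":0},{"translation":[0,0,0],"spin":0},{"translation":[0,0,0],"spin":0},{"translation":[0,0,0],"spin":0},{"translation":[0,0,0],"spin":0},{"translation":[0,0,0],"spin":0},{"translation":[0,0,0],"spin":0},{"translation":[0,0,0],"spin":0}]' 0.95 30
python3 - <<'E'
from h import *
rel(.579,-.101,.0415,np.radians(-92.2))
E
python3 -m inch '[{"translation":[-1,0,0],"spin":0},{"translation":[-3,0,0],"spin":0},{"translation":[-4,0,0],"spin":0},{"translation":[-3,0,0],"spin":0},{"translation":[0,0,0],"spin":0}]'
python3 - <<'E'
from h import *
rel(.4325,-.0946,.15,np.radians(-99.4))
E
```

```text
time: 32.95
ee_pos: [0.5776, -0.1012, 0.0423]
eef_rot: [-0.489, -0.506, 0.529, -0.473]
ft_force: [2.1, 0.5, 0.2]
width: 0.0211
t 32.95 pos [ 0.5776 -0.1012  0.0423] toolx [-0.0733 -0.0052 -0.9973] toolz yaw -92.24 w 0.0211 F [2.0751 0.5309 0.1654]
shift cm [ 0.0654  0.1486 -0.023 ] spin -0.043554757954899354 j [-0.4583  0.5807  0.7112  1.7331 -0.4018  1.0594  0.3581]
time: 33.58
ee_pos: [0.5859, -0.1007, 0.1564]
eef_rot: [-0.489, -0.506, 0.53, -0.473]
ft_force: [0.1, 1.0, -2.4]
width: 0.021
t 33.58 pos [ 0.5859 -0.1007  0.1564] toolx [-0.0731 -0.006  -0.9973] toolz yaw -92.25 w 0.021 F [ 0.0806  0.9766 -2.4001]
shift cm [  1.7561 -15.2694  -0.0118] spin 7.146945989167704 j [-0.5081  0.4637  0.7808  1.6225 -0.3127  1.2656  0.2965]
```

```bash
python3 -m inch '[{"translation":[0.2,-2,0],"spin":0},{"translation":[0.2,-3,0],"spin":0},{"translation":[0.3,-3.5,0],"spin":0},{"translation":[0.3,-3.5,0],"spin":0},{"translation":[0.2,-2.5,0],"spin":0},{"translation":[0,0,0],"spin":3.5},{"translation":[0,0,0],"spin":3.6},{"translation":[0,0,0],"spin":0}]'
python3 - <<'E'
from h import *
rel(.4325,-.0946,.0425,np.radians(-99.4))
K,W=cam("wrist"); im=optics.camera("wrist"); np.savez("w11",K=K,W=W)
c=im[60:250,150:370,::-1]; cv2.imwrite("pics/w11z.png",cv2.resize(c,None,fx=3,fy=3,interpolation=cv2.INTER_CUBIC))
E
```

```text
time: 34.58
ee_pos: [0.4313, -0.0937, 0.1474]
eef_rot: [-0.516, -0.474, 0.562, -0.44]
ft_force: [-0.2, 0.6, -2.7]
width: 0.0213
t 34.58 pos [ 0.4313 -0.0937  0.1474] toolx [-0.0816 -0.0057 -0.9966] toolz yaw -99.37 w 0.0213 F [-0.1736  0.5527 -2.7309]
shift cm [10.4423  0.9648 -0.1264] spin 0.03227676639806155 j [-0.7289  0.0562  0.8662  2.018  -0.0282  1.1675 -0.0139]
```

View pics/w11z.png

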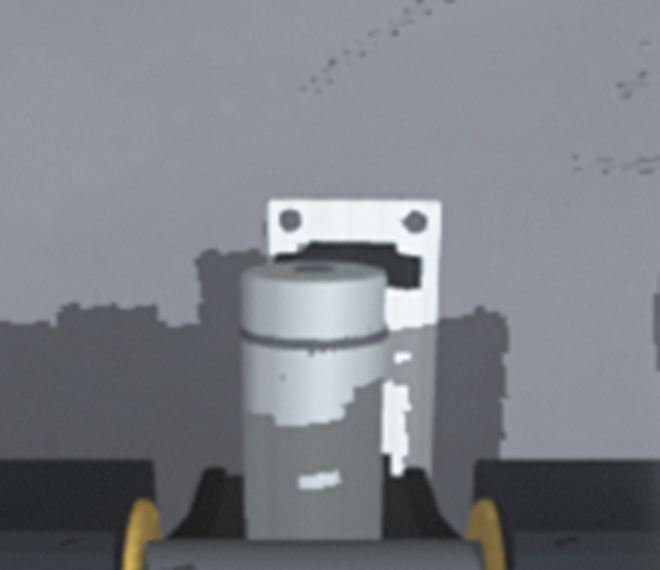

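```bash
python3 - <<'E'
from h import *
d=np.load("w11.npz");K,W=d["K"],d["W"]
f=lambda c:[((x+.5)/3-.5+150,(y+.5)/3-.5+60) for x,y in c]
s=r.read_state();M=R.from_quat(s["eef_rot"]).as_matrix()
for row,z in((262,.1364),(282,.158),(270,.1474)): print("end in tool cm",(back(f([(314,row)]),z,K,W)-s["ee_pos"])@M*100)
b=back(f([(268,200),(441,201)]),.008,K,W); print(b)
y=np.radians(-99.4); print(pose2([.4325,-.0946],y,[(-.048,-.025,.008),(-.048,.025,.008)]))
print("pred centre from edge", b.mean(0)[:2]+.048*np.array([np.cos(y),np.sin(y)]))
E
```

```text
end in tool cm [[ 1.0018  0.1148 -4.7891]]
end in tool cm [[-1.1652  0.1133 -4.778 ]]
end in tool cm [[-0.1022  0.114  -4.8052]]
[[ 0.4162 -0.0433  0.008 ]
 [ 0.4651 -0.0514  0.008 ]]
[[ 0.4157 -0.0432  0.008 ]
 [ 0.465  -0.0513  0.008 ]]
pred centre from edge [ 0.4328 -0.0947]
```

```bash
python3 -m inch '[{"translation":[2,0.7,-0.1],"spin":0},{"translation":[3,0.1,0],"spin":0},{"translation":[2.5,0,0],"spin":0},{"translation":[1,0,0],"spin":0},{"translation":[0,0,0],"spin":0}]'
python3 - <<'E'
from h import *
rel(.432,-.0946,.0425,np.radians(-99.4))
E
```

```text
time: 35.25
ee_pos: [0.4328, -0.0945, 0.0589]
eef_rot: [-0.513, -0.476, 0.561, -0.442]
ft_force: [0.0, -0.1, -1.7]
width: 0.0212
t 35.25 pos [ 0.4328 -0.0945  0.0589] toolx [-0.0819 -0.007  -0.9966] toolz yaw -98.91 w 0.0212 F [ 0.0216 -0.1416 -1.7319]
shift cm [ 1.6457  0.0577 -0.0127] spin 0.48853395291504276 j [-0.6596  0.2489  0.8427  2.0924 -0.1988  0.9717  0.1384]
```

```bash
python3 -m inch '[{"translation":[0.6,0.05,0],"spin":0.5},{"translation":[0.5,0,0],"spin":0},{"translation":[0.3,0,0],"spin":0},{"translation":[0,0,0],"spin":0}]'
python3 - <<'E'
from h import *
rel(.432,-.0946,.0423,np.radians(-99.4))
E
```

```text
time: 35.75
ee_pos: [0.4336, -0.0945, 0.0457]
eef_rot: [-0.516, -0.473, 0.562, -0.44]
ft_force: [0.7, 0.5, -1.8]
width: 0.0209
t 35.75 pos [ 0.4336 -0.0945  0.0457] toolx [-0.0788 -0.0062 -0.9969] toolz yaw -99.4 w 0.0209 F [ 0.7362  0.536  -1.761 ]
shift cm [ 0.3535 -0.129   0.0253] spin 0.004490736934932786 j [-0.6444  0.2781  0.8313  2.101  -0.2287  0.9412  0.1539]
```

```bash
python3 -m inch '[{"translation":[0.15,-0.13,0.02],"spin":0},{"translation":[0.2,0,0],"spin":0},{"translation":[0,0,0],"spin":0}]'
python3 - <<'E'
from h import *
rel(.432,-.0946,.0423,np.radians(-99.4))
E
```

```text
time: 36.12
ee_pos: [0.4321, -0.0946, 0.043]
eef_rot: [-0.517, -0.473, 0.562, -0.44]
ft_force: [-2.5, 0.4, 3.1]
width: 0.0213
t 36.12 pos [ 0.4321 -0.0946  0.043 ] toolx [-0.0787 -0.0054 -0.9969] toolz yaw -99.41 w 0.0213 F [-2.5426  0.4336  3.1126]
shift cm [ 0.0724 -0.0034  0.0002] spin -0.005719846843057774 j [-0.6421  0.2804  0.8297  2.1061 -0.2327  0.9348  0.158 ]
```

Seated contact. Release and retreat, then check.

```bash
python3 -m inch '[{"translation":[0.05,-0.05,0],"spin":0},{"translation":[0,0,0],"spin":0}]'; python3 -m inch '[{"translation":[0,0,0],"spin":0},{"translation":[0,0,0],"spin":0},{"translation":[0,0,0],"spin":0},{"translation":[0,0,0],"spin":0},{"translation":[0,0,0],"spin":0},{"translation":[0,0,0],"spin":0},{"translation":[0,0,0],"spin":0}]' 0;  python3 -m inch '[{"translation":[-2,0,0],"spin":0},{"translation":[-4,-0.3,0],"spin":0},{"translation":[-5,-0.3,0],"spin":0},{"translation":[-4,-0.3,0],"spin":0},{"translation":[0,0,0],"spin":0}]'
python3 - <<'E'
from h import *
rel(.45,.10,.35,np.radians(-99))
K,W=cam("wrist"); im=optics.camera("wrist"); np.savez("w12",K=K,W=W)
c=im[60:250,150:370,::-1]; cv2.imwrite("pics/w12z.png",cv2.resize(c,None,fx=3,fy=3,interpolation=cv2.INTER_CUBIC))
E
```

```text
time: 36.38
ee_pos: [0.4318, -0.0945, 0.0429]
eef_rot: [-0.517, -0.473, 0.561, -0.44]
ft_force: [-0.8, -0.3, -0.8]
width: 0.021
time: 37.25
ee_pos: [0.432, -0.0945, 0.0427]
eef_rot: [-0.517, -0.473, 0.561, -0.441]
ft_force: [1.0, 0.3, 0.2]
width: 0.0823
time: 37.88
ee_pos: [0.4345, -0.0925, 0.1972]
eef_rot: [-0.517, -0.473, 0.562, -0.44]
ft_force: [-0.3, 0.5, -0.1]
width: 0.087
t 37.88 pos [ 0.4345 -0.0925  0.1972] toolx [-0.0789 -0.006  -0.9969] toolz yaw -99.45 w 0.087 F [-0.3067  0.5236 -0.1147]
shift cm [-15.4738  -2.8235 -18.948 ] spin -0.44531696124168874 j [-0.7858 -0.022   0.8898  1.9543  0.0326  1.2793 -0.073 ]
```

View pics/w12z.png

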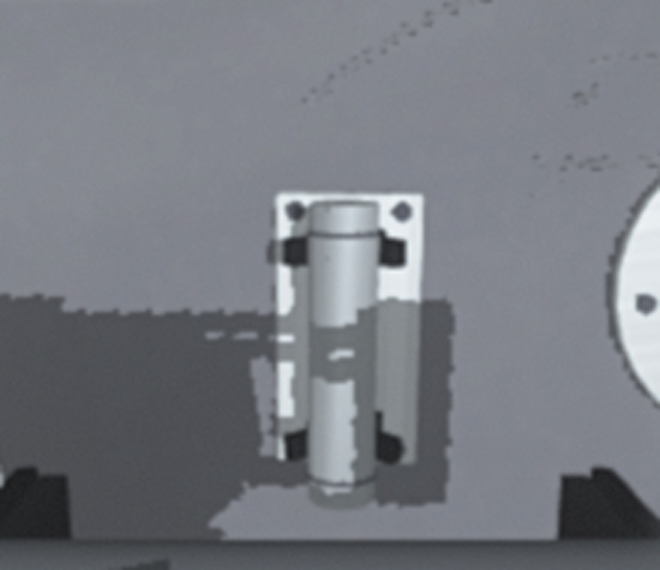

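Seated. Now I'll raise the arm out of the top camera's view for a full check.

```bash
python3 - <<'E'
from h import *
d=np.load("w12.npz");K,W=d["K"],d["W"]
f=lambda c:[((x+.5)/3-.5+150,(y+.5)/3-.5+60) for x,y in c]
b=back(f([(276,194),(425,194),(416,462),(283,460)]),.008,K,W)
a=back(f([(344,202)]),.045,K,W)[0]; e=back(f([(341,508)]),.049,K,W)[0]
print("plate",b.mean(0),"bar",(a+e)/2,np.linalg.norm(a-e))
E
python3 -m inch '[{"translation":[-5,0,0],"spin":0},{"translation":[-5,0,0],"spin":0},{"translation":[-5,0,0],"spin":0},{"translation":[-4,0,0],"spin":0},{"translation":[0,-0.5,-5],"spin":0},{"translation":[0,-0.5,-5],"spin":0},{"translation":[0,-0.5,-5],"spin":0},{"translation":[0,-0.5,-5],"spin":0},{"translation":[0,-0.5,-5],"spin":0},{"translation":[0,-0.5,-5],"spin":0},{"translation":[0,-0.5,-5],"spin":0},{"translation":[0,0,0],"spin":0}]'
python3 - <<'E'
from h import *
im=optics.camera("top"); cv2.imwrite("pics/top2.png",im[:,:,::-1])
c=im[165:290,185:365,::-1]; cv2.imwrite("pics/top2z.png",cv2.resize(c,None,fx=4.4,fy=4.4,interpolation=cv2.INTER_CUBIC))
im=optics.camera("side"); cv2.imwrite("pics/side2.png",im[:,:,::-1])
E
```

```text
plate [ 0.4333 -0.0945  0.008 ] bar [ 0.4326 -0.0949  0.047 ] 0.09706113331736897
time: 39.42
ee_pos: [0.4708, 0.2721, 0.3674]
eef_rot: [-0.508, -0.475, 0.571, -0.436]
ft_force: [0.1, -0.1, -0.6]
width: 0.087
```

View pics/top2z.png

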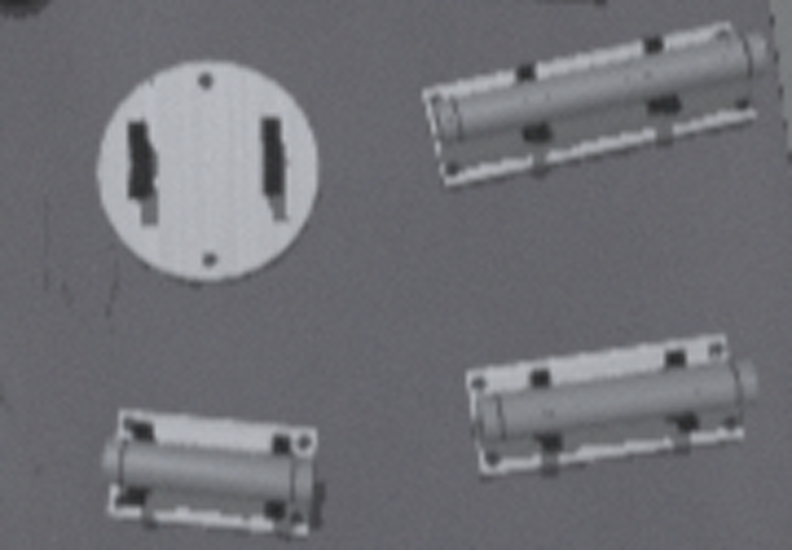

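View pics/top2.png

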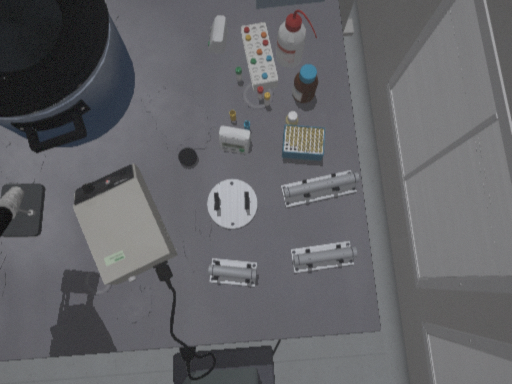

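View pics/side2.png

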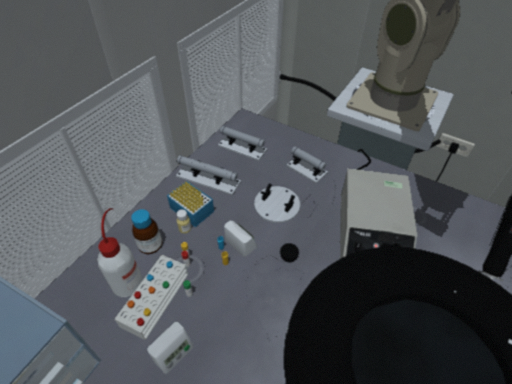

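```bash
python3 - <<'E'
from h import *
K,W=cam("top")
f=lambda c:[((x+.5)/4.4-.5+185,(y+.5)/4.4-.5+165) for x,y in c]
C={"long":(.5968,-.2906,-81.54),"med":(.4494,-.2824,-86.2),"short":(.4314,-.0932,-99.73)}
for n,c in {"long":[(438,119),(771,50)],"med":[(479,417),(758,379)],"short":[(103,459),(317,476)]}.items():
    b=back(f(c),.0415,K,W); d=b[1]-b[0]; m=b.mean(0); u=d[:2]/np.linalg.norm(d[:2]); e=m[:2]-C[n][:2]
    print(n,np.linalg.norm(d),np.degrees(np.arctan2(d[1],d[0])),"along mm",e@u*1e3,"lat",e@[-u[1],u[0]]*1e3)
a=cv2.imread("pics/top0.png").astype(int);b=cv2.imread("pics/top2.png").astype(int)
D=np.abs(a-b).max(2); 
for n,(x,y) in {"timer":(235,138),"vial":(292,118),"cap":(188,157)}.items(): print(n,(D[y-14:y+15,x-14:x+15]>40).sum())
E
```

```text
long 0.16412099799846167 -82.34769638001767 along mm 3.2826405748912975 lat 1.5134007224330546
med 0.1306377930717646 -86.6541160900837 along mm 1.7002427288625699 lat 0.9553700850814709
short 0.09836735215488764 -98.75725255279193 along mm 0.35690425981004475 lat 1.80700595350464
timer 0
vial 0
cap 0
```

The top-view numbers for the long bar are biased by parallax, because its measured length came out 4 mm too long. I'll compare against the projected outline of a properly centred cylinder instead.

```bash
python3 - <<'E'
from h import *
K,W=cam("top")
im=cv2.imread("pics/top2.png"); S=4.4
z=cv2.imread("pics/top2z.png")
C={"long":(.5968,-.2906,-81.54,.16),"med":(.4494,-.2824,-86.2,.128),"short":(.4314,-.0932,-99.73,.096)}
t=np.linspace(0,2*np.pi,60)
for n,(x,y,a,L) in C.items():
    P=[(s*L/2,.011*np.cos(k),.0415+.011*np.sin(k)) for s in(-1,1) for k in t]
    q=proj(pose2((x,y),np.radians(a),P),K,W); q=(q-[185,165]+.5)*S-.5
    h=cv2.convexHull(q.astype(np.float32)); print(n,"cols",q[:,0].min(),q[:,0].max())
    cv2.polylines(z,[h.astype(np.int32)],True,(0,0,255),1)
cv2.imwrite("pics/ov.png",z)
E
```

```text
long cols 431.1875019533802 768.7181446656859
med cols 474.4096389279617 758.9479220331103
short cols 100.55300691648377 315.47689385711425
```

View pics/ov.png

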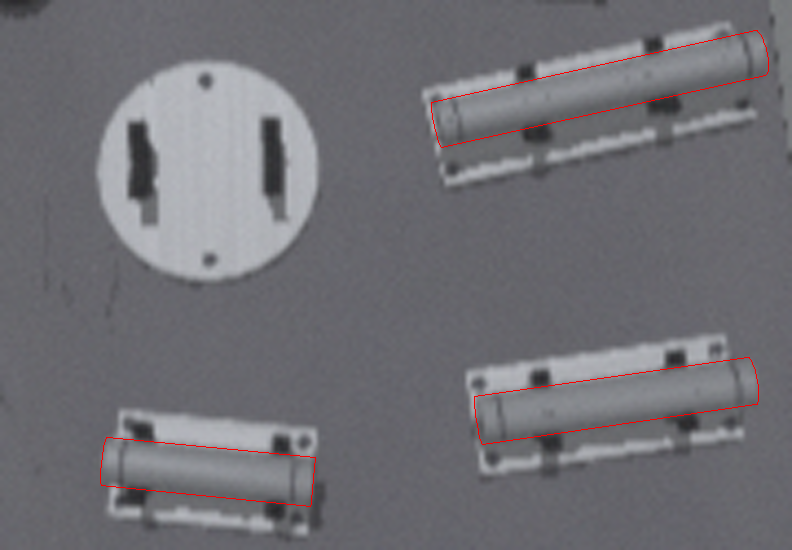

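The centred outlines match all three bars to within about 1 mm. Handing in.

```bash
python3 -c "
from bench import r, close_job
s=r.read_state(); print(s['time'],s['ft_force']); print(close_job())"
```

```text
39.525 [-0.15176664 -1.62633969  0.19091902]
the job is handed in; nothing more can be done
None
```

I moved all three bars to their matching cradles and handed the job in at 39.5 s. I parked the short bar on the round cradle, moved the medium and long bars, then moved the short bar onto its own cradle.

**Centring:** Wrist views taken after each release put each bar within about 0.5–0.7 mm of its cradle's centre. Measuring bar ends directly in the last top picture disagreed, at 3.3 mm off for the long bar and 1.7 mm for the medium. That reading also made the long bar 4 mm too long, so I put it down to parallax. Projected outlines of centred bars then matched all three to about 1 mm.

**Seating:** In the last top and side pictures the bars lie in the Vs, and each release was within 1–2 mm of seated height. I did not measure seating separately.

**Everything else:** The round cradle is empty. The timer, bottle and plug show no change between the first and last top pictures. The arm was parked clear, and the wrist forces I read stayed below about 5 N. The tool ended up tilted about 4–5°, roughly about the bars' own axis.

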